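# Take the spent battery out of a lamp's power unit

## Task

A customer's emergency-lamp power unit needs its spent battery taken out. With the red cover key from its stand, turn both brass cover screws anticlockwise (seen from above) as far as they go, and put the key back upright in its stand; then lift the cover off and lay it flat on the bare counter, handle up, and drop the battery block into the green battery take-back box. Do not turn the screws with the fingers, and leave the oil filter, tape measure and yellow carton where they are.

Things in the scene. Friction and masses are not known exactly. Their poses are not given: they have to be found in the camera images.
- case: Grey case of the power unit, 140 (x) x 200 (y) x 66 mm high, fixed, open on top under the cover. Origin: centre of its underside, z up. Walls and floor 4 mm. The battery stands in a cradle 14 mm high centred at x = -18 mm; a charger board with parts up to 24 mm high lies at x = 35 to 62 mm; screw bosses stand at y = 78 and -78 mm. A gland sticks out 16 mm at +x.
- screw_left_slot (a point): Middle of the slot's mouth (83 mm above the counter) of the brass quarter-turn screw at the case's +y end. Oblong head 36 x 16 x 12 mm, 1 mm above the cover. Slot along the point's x: 26 mm long, closed at the ends, 9 mm deep, 5 mm wide at the bottom, flared to 11 mm over its top 4 mm. z up = turning axis; the axes turn with the screw, which never rises.
- screw_right_slot (a point): The same for the screw at the case's -y end.
- screw_left (a joint): Angle of that screw, rad: 0 = locked (the long head lies across the cover's oblong hole and holds the cover down); grows anticlockwise seen from above; stop at 1.40 = released (head and slot along the case's x axis, lined up with the hole, so the cover lifts over it). Starts at 0 to 0.15. About 0.1 N m to turn; stays where it is left.
- screw_right (a joint): The same for the other screw.
- cover: White cover, loose, 0.25 kg: plate 140 (x) x 200 (y) x 4 mm with two oblong holes (44 mm along x, 26 mm along y) round the screws and a black bow handle on top. Origin: middle of the plate, level with the feet of its two locating ribs, 5 mm below the plate (0 above the counter when laid flat there, 61 mm when on the case). z up.
- cover_handle (a point): Middle of the cover's handle bar: 13 (x) x 84 (y) x 13 mm, its middle 24 mm above the plate's top; legs at y = +-36 mm. Axes as the cover's: grip across x.
- battery: Spent 6 V block battery, black with yellow labels, 24 (x) x 97 (y) x 52 mm (thin metal tags on top up to 58 mm), 0.2 to 0.4 kg. Origin: centre of its underside, z up. Stands upright in the case, seated 4 mm above the counter; grip across x.
- key: Red T-handled cover key, 122 mm long, 0.09 kg. Origin: middle of the blade's lower edge, z up along the shaft, x along the T-bar and along the blade's width. Blade 20 (x) x 3 (y) x 20 mm, shaft 7 mm diameter, round collar 26 mm diameter at 42 to 46 mm. It stands upright in its stand: blade in the stand's slot, collar resting on the stand's top, its origin 8 mm above the counter.
- key_grip (a point): Middle of the key's T-bar: 70 (x) x 14 (y) x 26 mm, 109 mm above the blade's lower edge. Grip across y.
- key_stand: Black block 44 (x) x 60 (y) x 50 mm high on a steel base plate 90 x 90 x 6 mm, fixed on the counter. Origin: centre of its underside. A through slot in the middle of its top, 25 mm along x, 10 mm along y, its mouth chamfered 3 mm, takes the key's blade and shaft.
- takeback_box: Green open-topped battery take-back box, 136 (x) x 160 (y) x 85 mm high, walls and floor 4 mm, fixed on the counter. Origin: centre of its underside. A few old cells up to 37 mm high lie along its +y wall (y above +39 mm) and one 18 mm high along its -y wall.
- oil_filter: White and orange oil filter, 69 mm diameter, 94 mm high, standing; bystander. Origin: centre of its underside.
- tape_measure: Yellow pocket tape measure, 34 x 80 x 60 mm; bystander. Origin: centre of its underside.
- part_box: Yellow carton, 85 x 60 x 42 mm; bystander. Origin: centre of its underside.
Mind the look-alikes: they are no part of the job. Of the things that look like the key, the middle-sized one is meant.

How it is judged:
By the outcome, as a careful person would: the job done as asked, in the order asked, and still so for the second after the job is handed in, with the robot touching nothing.
It also fails if it takes over 72 s, if anything falls off the work surface, if the arm or the gripper's body presses on something with over 40 N, if the wrist force passes 120 N, or if a joint passes its speed limit or range.

## Robot

A 6-joint arm with a two-finger parallel gripper is mounted at the origin on a cart in front of the work surface, level with it; the furniture and walls round the work are solid. World frame = base frame: x ahead of the robot, y to its left, z up, the work surface at z = 0. Lengths are in m, angles in rad, forces in N, time in s.
With the tool pointing down it reaches from about 0.35 to 0.925 m from the base axis. Payload 6.4 kg.
Tool frame: the origin (TCP) lies midway between the tips of the shut fingers; the grasp point (between the pads) lies 19 mm behind it; z points along the fingers, y is the direction in which the jaws open and shut (so a half turn about z gives the same grasp; the last joint's range is limited). The gripper opens to 85 mm and grips with 20 to 120 N. Pads are 22 mm wide; open, the fingers measure 114 mm over their backs; the gripper's body (76 mm by 85 mm) begins 54 mm behind the grasp point. The pads swing forward as they close: fully open they stand 13 mm farther back than shut.
Start: joints at [0.944, 0.245, 1.558, -0, 1.339, -0.174], TCP at [0.284, 0.585, 0.231] pointing down, gripper open.
Joint ranges: [-3.13, 3.13], [-1.02, 2.26], [0.13, 2.54], [-0.95, 4.09], [0.21, 2.88], [-2.74, 2.74]. Speed limits (rad/s): [2.57, 2.57, 3.14, 3.14, 3.14, 3.14].

## Interface

Orientations are given as a unit quaternion [w, x, y, z].
In Python, from bench import readout, cams, env gives the robot as it stands. The module is installed in compiled form; this text tells all that it offers.
- The arm moves only by the shell command python3 -m jog 'ROWS' [OPENING] [FORCE]. ROWS is JSON, a list of rows, each a list of 2 entries, a list of its own where there are three numbers: the shift along the tool's x, y, z in m, then the turn, a rotation vector about the tool's x, y, z in units of 6 degrees (1.0 is 6 degrees). In form: [[[dx, dy, dz], [wx, wy, wz]], ...]. A call has exactly 8 rows; each row is the pose to reach, as a shift and turn from the pose commanded when the call began, along the tool's axes at that moment; what a row does not reach only later rows make up. A row lasts 1/8 s, in which the tool goes at most 62.5 mm and 10.7 degrees, less where a joint would pass 70% of its speed; a pose out of reach is approached as far as the arm can. A call with a gripper value outside its range is refused whole. OPENING is the opening, from 0 (shut) to 1 (fully open), set as the call begins (- or left out, the last holds). The fingers move at their own pace and stop on an object; FORCE is the grip in N (left out, the last holds). Time passes only in rows, so rows that repeat a pose let the fingers close, or fill a call up. It gives the time, the measured TCP pose, the force and the opening at its end, in the units of the state.
- readout.observe(): the state, without advancing time (a new reading comes with each control period).
- cams.read_camera(name): name is "scene" or "top" or "wrist"; returns a dict with "pixels" (384x512x3 uint8, blue, green, red), "range_z" (384x512 float32, m along the optical axis (not along the pixel's ray), 0 where there is no reading), "vertical_fov" (degrees; the focal length in pixels is half the picture's height over the tangent of half this angle, whatever the lens; pixels are square), "cx", "cy" (the principal point, pixels), "R" (3x3) and "t" (3): a world point X has camera coordinates R X + t. Camera axes: x right, y down, z forward; pixel columns grow to the right and rows downward; lengths in m; the calibration is good to about 2 mm. A picture is of the moment at which its call begins.
- env.close_job(): hands the job in, once; it reports no verdict.
The state is a dict: "t": time; "q": joint angles; "qd": joint speeds; "joint_torque": joint torques, N m; "tool_pos": TCP position; "tool_rot": TCP orientation; "contact_force": force on the tool from outside, world axes, zero at the start; "ft_torque": the same for the moment, N m; "width": finger opening in m.
Only numpy, scipy, OpenCV 4.12 (cv2) and the standard library are available. Lean on these libraries where they do the work, as an engineer would, in place of code of your own. Each camera call takes 0.05 s, during which the arm holds its last target.

## Working session

There is one attempt and no reset: what is moved stays moved. The work goes in short steps, Python scripts to look and compute and a shell command to move; the robot and the scene stay as the last step left them, time stands still between calls to the robot, and variables do not carry over. Pictures are saved under pics/ and viewed, and the job is handed in when it is done.

```bash
mkdir -p pics; ls
python3 - <<'E'
from bench import readout, cams
import cv2,numpy as np
s=readout.observe()
print({k:np.round(v,4).tolist() for k,v in s.items()})
for n in ["scene","top","wrist"]:
    c=cams.read_camera(n); cv2.imwrite(f"pics/{n}0.png",c["pixels"]); np.savez(f"pics/{n}0.npz",**c)
    print(n,c["vertical_fov"],c["cx"],c["cy"],np.round(c["R"],3).tolist(),np.round(c["t"],3).tolist())
E
```

```text
pics
{'t': 0.0, 'q': [0.9439, 0.2458, 1.559, -0.0, 1.3387, -0.1741], 'qd': [-0.0004, 0.0008, 0.0018, -0.001, -0.0001, -0.0004], 'joint_torque': [0.0007, -42.9504, -32.6132, -0.0001, 0.0053, 0.0], 'tool_pos': [0.284, 0.5841, 0.2302], 'tool_rot': [-0.0004, 0.2244, 0.9745, -0.0009], 'contact_force': [-0.044, -0.5866, -0.9316], 'ft_torque': [-0.0813, -0.0022, -0.0268], 'width': 0.0857}
scene 56.260462423433026 252.35078791751795 187.75544449216366 [[0.887, -0.462, -0.007], [-0.33, -0.624, -0.708], [0.322, 0.63, -0.706]] [-0.501, 0.266, 0.992]
top 50.34964119825821 257.85250347169494 189.1957485450938 [[-0.01, -1.0, -0.009], [-0.992, 0.011, -0.123], [0.123, 0.008, -0.992]] [0.031, 0.577, 1.22]
wrist 64.69421521507819 261.69702423038666 189.76977976714383 [[0.439, 0.899, -0.001], [0.868, -0.424, 0.257], [0.231, -0.114, -0.966]] [-0.649, -0.033, 0.378]
```

View pics/scene0.png

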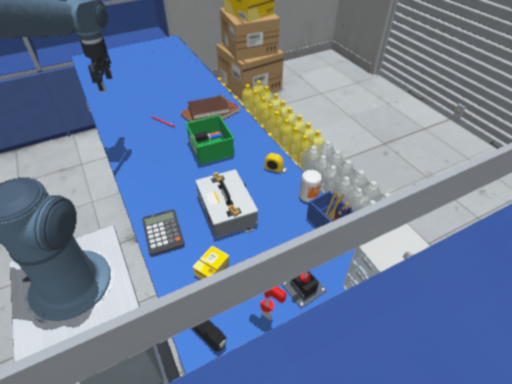

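View pics/top0.png

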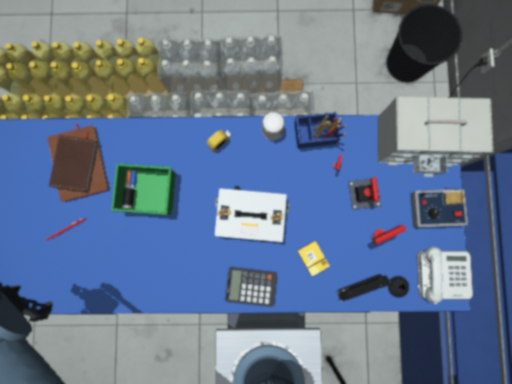

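View pics/wrist0.png

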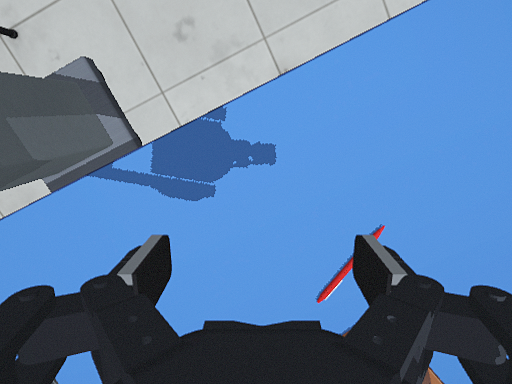

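The top view shows these candidates for the key: a small red one lying at (338,163), a red T in the black stand at (365,193), a larger red one lying at (388,235), and a red pen at (66,229). The cover is at (251,215), the green box at (143,190), and the arm at lower left. I'll crop in and measure.

```bash
cat > h.py <<'E'
import numpy as np,cv2
from scipy.spatial.transform import Rotation as Ro
def ld(n):
    return dict(np.load(f"pics/{n}.npz"))
def grab(n,tag):
    from bench import cams
    c=cams.read_camera(n); cv2.imwrite(f"pics/{n}{tag}.png",c["pixels"]); np.savez(f"pics/{n}{tag}.npz",**c); return c
def f(c): return c["pixels"].shape[0]/2/np.tan(np.radians(float(c["vertical_fov"]))/2)
def ray(c,u,v):
    d=np.array([(u-c["cx"])/f(c),(v-c["cy"])/f(c),1.0]); return c["R"].T@d, -c["R"].T@c["t"]
def onz(c,u,v,z):
    d,o=ray(c,u,v); return o+d*(z-o[2])/d[2]
def cloud(c):
    h,w=c["range_z"].shape; u,v=np.meshgrid(np.arange(w),np.arange(h)); z=c["range_z"]
    P=np.stack([(u-c["cx"])/f(c)*z,(v-c["cy"])/f(c)*z,z],-1)
    return (P-c["t"])@c["R"]
def proj(c,X):
    p=c["R"]@np.asarray(X)+c["t"]; return f(c)*p[:2]/p[2]+[c["cx"],c["cy"]]
def crop(c,box,name,k):
    u0,v0,u1,v1=box; cv2.imwrite(f"pics/{name}.png",cv2.resize(c["pixels"][v0:v1,u0:u1],None,fx=k,fy=k,interpolation=cv2.INTER_CUBIC))
E
python3 - <<'E'
from h import *
c=ld("top0"); P=cloud(c)
im=c["pixels"]; hsv=cv2.cvtColor(im,cv2.COLOR_BGR2HSV)
red=((hsv[...,0]<8)|(hsv[...,0]>172))&(hsv[...,1]>150)&(hsv[...,2]>80)
n,l,st,_=cv2.connectedComponentsWithStats(red.astype(np.uint8))
for i in range(1,n):
    if st[i,4]<12: continue
    m=l==i; v,u=np.nonzero(m); print("red",u.mean().round(1),v.mean().round(1),st[i,4],np.round(P[m].min(0),3),np.round(P[m].max(0),3))
def report(name,u0,v0,u1,v1,zmin,zmax):
    Q=P[v0:v1,u0:u1].reshape(-1,3); Q=Q[(Q[:,2]>zmin)&(Q[:,2]<zmax)]
    (cx,cy),(w,h),a=cv2.minAreaRect(Q[:,:2].astype(np.float32)); print(name,len(Q),round(cx,4),round(cy,4),round(w,4),round(h,4),round(a,1),"z",np.round(np.percentile(Q[:,2],[5,50,95]),4))
report("cover",205,180,300,250,0.055,0.08)
report("handle",205,180,300,250,0.09,0.12)
report("box",100,155,185,225,0.07,0.1)
report("stand",340,170,390,220,0.04,0.06)
report("base",340,170,390,220,0.003,0.02)
report("tbar",340,170,390,220,0.1,0.16)
report("tape",200,120,235,155,0.03,0.08)
report("filter",255,105,292,145,0.07,0.12)
report("carton",290,235,335,280,0.03,0.06)
crop(c,(320,140,420,260),"c1",5); crop(c,(200,175,300,250),"c2",7)
E
```

```text
red 337.8 163.3 36 [ 0.632 -0.221  0.03 ] [ 0.668 -0.208  0.085]
red 371.9 189.9 177 [ 0.531 -0.316  0.045] [ 0.594 -0.295  0.134]
red 423.5 202.0 12 [ 0.526 -0.474  0.06 ] [ 0.533 -0.463  0.071]
red 457.6 213.5 25 [ 0.49  -0.579  0.055] [ 0.499 -0.561  0.065]
red 386.5 234.0 252 [ 0.411 -0.371  0.056] [ 0.456 -0.29   0.17 ]
cover 2813 0.4963 0.049 0.2002 0.1401 84.4 z [0.0667 0.0707 0.0748]
handle 127 0.496 0.0484 0.0821 0.0129 84.7 z [0.0948 0.0994 0.1037]
box 583 0.5765 0.3721 0.1675 0.1426 85.2 z [0.0727 0.0852 0.0896]
stand 203 0.5631 -0.3064 0.0438 0.0623 6.4 z [0.0457 0.0512 0.0567]
base 692 0.561 -0.3102 0.1571 0.155 89.3 z [0.0032 0.0054 0.0111]
tbar 157 0.563 -0.3062 0.0688 0.0157 5.3 z [0.1125 0.1287 0.1332]
tape 250 0.7326 0.1519 0.0344 0.0644 44.0 z [0.0335 0.0566 0.0634]
filter 384 0.7702 -0.0211 0.0651 0.062 82.7 z [0.08   0.0927 0.0971]
carton 588 0.3658 -0.1381 0.0855 0.0603 28.8 z [0.0378 0.0424 0.0467]
```

View pics/c1.png

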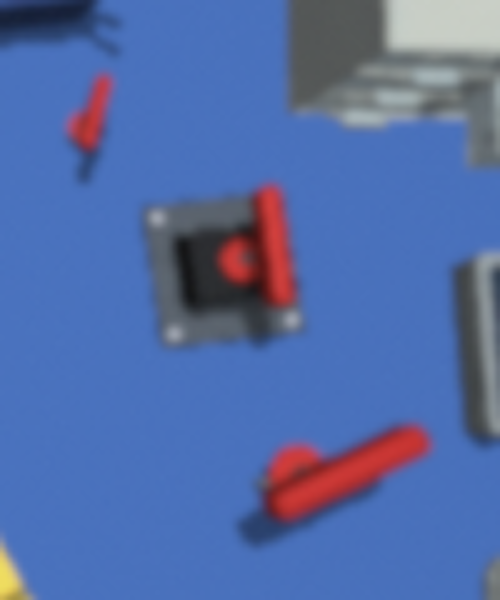

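View pics/c2.png

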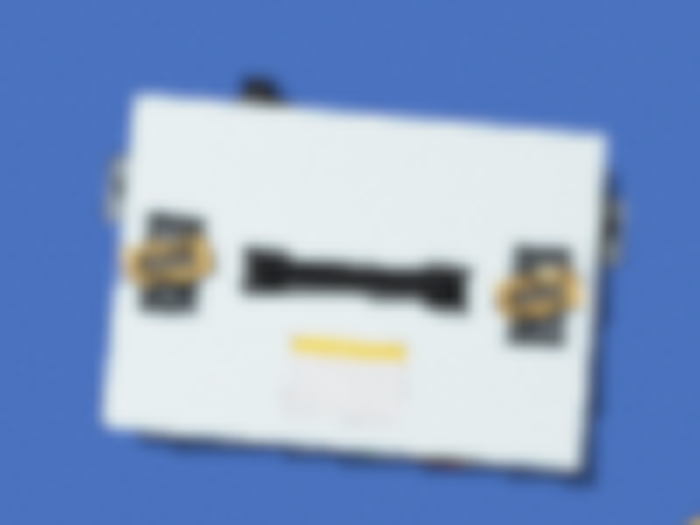

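The middle-sized T-key is the one in the stand: its bar measures 69 x 16 mm at z about 0.13, and it stands on the 44 x 62 block. The small (338,163) and large (388,235) ones are look-alikes. On the cover, the brass heads lie about along the case's y. On the way to the key I'll stop over the case to view the slots close up.

```bash
cat >> h.py <<'E'
def go(x,y,z,a=None,s=None):
    """delta from measured pose to TCP x,y,z, tool-y heading a deg"""
    from bench import readout
    s=s or readout.observe(); R=Ro.from_quat(np.roll(s["tool_rot"],-1)).as_matrix()
    d=R.T@(np.array([x,y,z])-s["tool_pos"])
    cur=np.degrees(np.arctan2(R[1,1],R[0,1]))
    w=0 if a is None else -(((a-cur+180)%360)-180)/6
    print("shift",np.round(d,4),"wz",round(w,3),"| now",np.round(s["tool_pos"],4),"ya",round(cur,2),"tilt z",np.round(R[:,2],4),"t",round(s["t"],2)); return d,w
E
python3 - <<'E'
from h import *
from bench import readout
s=readout.observe(); R=Ro.from_quat(np.roll(s["tool_rot"],-1)).as_matrix()
c=ld("wrist0"); o=-c["R"].T@c["t"]; print("cam in tool",R.T@(o-s["tool_pos"]), (R.T@c["R"].T).round(3))
go(0.43,0.05,0.30,95)
E
```

```text
cam in tool [ 0.06445923 -0.00022074 -0.14212801] [[-0.001 -0.966 -0.258]
 [ 1.    -0.001  0.   ]
 [-0.    -0.258  0.966]]
shift [-0.3648 -0.4166 -0.0691] wz -5.157 | now [0.2841 0.5841 0.2304] ya 64.06 tilt z [-9.0e-04 -1.3e-03 -1.0e+00] t 0.15
```

```bash
python3 -c "
from h import *
go(0.52,0.045,0.22,95)"
```

```text
shift [-0.448  -0.3816  0.0108] wz -5.157 | now [0.2841 0.5841 0.2304] ya 64.06 tilt z [-9.0e-04 -1.3e-03 -1.0e+00] t 0.15
```

```bash
T='[[-0.448,-0.3816,0.011],[0,0,-5.157]]'; python3 -m jog '[[[-0.056,-0.048,0.0],[0,0,-0.7]],[[-0.1,-0.085,0.0],[0,0,-1.4]],[[-0.146,-0.124,0.0],[0,0,-2.1]],[[-0.192,-0.163,0.0],[0,0,-2.8]],[[-0.238,-0.203,0.0],[0,0,-3.5]],[[-0.284,-0.242,0.0],[0,0,-4.2]],[[-0.33,-0.281,0.0],[0,0,-4.9]],[[-0.376,-0.32,0.0],[0,0,-5.16]]]' 1
python3 -c "
from h import *
go(0.52,0.045,0.22,95)"
```

```text
t: 1.15
tool_pos: [0.4828, 0.1304, 0.2313]
tool_rot: [0.0, -0.044, 0.999, 0.0]
contact_force: [1.0, -0.1, -0.1]
width: 0.0857
shift [-0.0295 -0.0883  0.0113] wz 0.013 | now [0.4828 0.1304 0.2313] ya 95.08 tilt z [ 3.e-04  1.e-04 -1.e+00] t 1.15
```

```bash
python3 -m jog '[[[-0.012,-0.035,0.005],[0,0,0]],[[-0.025,-0.07,0.01],[0,0,0]],[[-0.03,-0.088,0.011],[0,0,0]],[[-0.03,-0.088,0.011],[0,0,0]],[[-0.03,-0.088,0.011],[0,0,0]],[[-0.03,-0.088,0.011],[0,0,0]],[[-0.03,-0.088,0.011],[0,0,0]],[[-0.03,-0.088,0.011],[0,0,0]]]'
python3 -c "
from h import *
c=grab('wrist','1')
crop(c,(100,0,420,240),'w1',2.5)
go(0.5,0,0.22,95)"
```

```text
t: 2.15
tool_pos: [0.52, 0.0476, 0.2204]
tool_rot: [0.0, -0.044, 0.999, 0.0]
contact_force: [-0.3, 0.8, -0.2]
width: 0.0856
shift [ 0.0241 -0.0456  0.0004] wz 0.008 | now [0.52   0.0475 0.2204] ya 95.05 tilt z [ 1.e-04 -0.e+00 -1.e+00] t 2.2
```

View pics/w1.png

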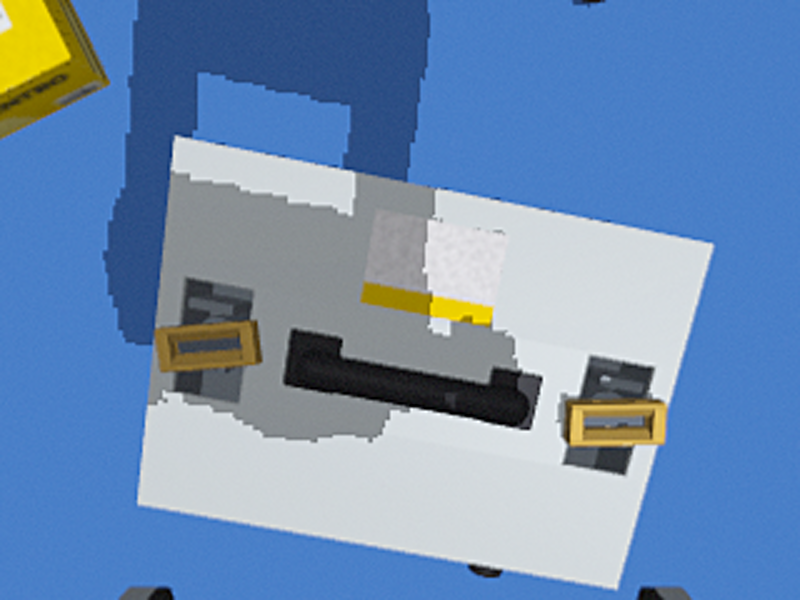

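The wrist picture shows both oblong heads and their slots clearly: screw_right at crop (208,345) and screw_left at crop (615,422), with the handle between them. I'll measure the heads at z = 0.083.

Run:
```python
from h import *
c=ld("wrist1"); hsv=cv2.cvtColor(c["pixels"],cv2.COLOR_BGR2HSV)
m=((hsv[...,0]>12)&(hsv[...,0]<24)&(hsv[...,1]>110)&(hsv[...,2]>60)).astype(np.uint8)
n,l,st,_=cv2.connectedComponentsWithStats(m)
for i in range(1,n):
    if st[i,4]<150: continue
    ctr=max(cv2.findContours((l==i).astype(np.uint8),cv2.RETR_EXTERNAL,cv2.CHAIN_APPROX_NONE)[0],key=len)[:,0]
    W=np.array([onz(c,u,v,0.083)[:2] for u,v in ctr],np.float32)
    print("head",st[i],cv2.minAreaRect(W))
    # slot hole: inner region
    hull=cv2.drawContours(np.zeros_like(m),[ctr[:,None]],-1,1,-1)
    hole=cv2.erode((hull&(1-(l==i).astype(np.uint8))).astype(np.uint8),np.ones((1,1)))
    v,u=np.nonzero(hole)
    if len(u)>8:
        W=np.array([onz(c,a,b,0.083)[:2] for a,b in zip(u,v)],np.float32); print(" hole",len(u),cv2.minAreaRect(W),W.mean(0))
# depth-based plate / handle
P=cloud(c); Q=P.reshape(-1,3)
for nm,z0,z1 in [("plate",.064,.076),("handle",.093,.106),("heads",.080,.088)]:
    k=Q[(Q[:,2]>z0)&(Q[:,2]<z1)&(Q[:,0]<.62)&(Q[:,0]>.4)&(abs(Q[:,1]-.05)<.13)].astype(np.float32); print(nm,len(k),cv2.minAreaRect(k[:,:2]),np.median(k[:,2]))
```

```text
head [162 128  43  21 581] ((0.4875676929950714, -0.02781197801232338), (0.016182273626327515, 0.03731060400605202), 10.63540267944336)
 hole 132 ((0.487190842628479, -0.027463145554065704), (0.004620707593858242, 0.023029310628771782), 9.299296379089355) [ 0.48721498 -0.02766033]
head [326 160  41  19 593] ((0.5032018423080444, 0.12485901266336441), (0.017155062407255173, 0.03726436197757721), 4.974874973297119)
 hole 122 ((0.5021645426750183, 0.1255708783864975), (0.0046323733404278755, 0.02562720701098442), 2.73876953125) [0.50225437 0.12455202]Traceback (most recent call last):
  File "<stdin>", line 19, in <module>
cv2.error: OpenCV(4.12.0) /io/opencv/modules/imgproc/src/convhull.cpp:143: error: (-215:Assertion failed) total >= 0 && (depth == CV_32F || depth == CV_32S) in function 'convexHull'
```

```bash
python3 -c "
from h import *
go(0.605,-0.306,0.22,95.8)"
```

```text
shift [-0.0536 -0.3596  0.0004] wz -0.126 | now [0.52   0.0475 0.2204] ya 95.05 tilt z [ 1.e-04 -0.e+00 -1.e+00] t 2.2
```

```bash
python3 -m jog '[[[-0.008,-0.055,0],[0,0,-0.05]],[[-0.016,-0.11,0],[0,0,-0.126]],[[-0.025,-0.17,0],[0,0,-0.126]],[[-0.034,-0.23,0],[0,0,-0.126]],[[-0.043,-0.288,0],[0,0,-0.126]],[[-0.05,-0.336,0],[0,0,-0.126]],[[-0.0536,-0.3596,0],[0,0,-0.126]],[[-0.0536,-0.3596,0],[0,0,-0.126]]]'
python3 - <<'E'
from h import *
c=grab('wrist','2')
crop(c,(100,0,420,240),'w2',2.5)
P=cloud(c).astype(np.float32); Q=P.reshape(-1,3)
hsv=cv2.cvtColor(c["pixels"],cv2.COLOR_BGR2HSV)
red=(((hsv[...,0]<8)|(hsv[...,0]>172))&(hsv[...,1]>140)&(hsv[...,2]>60)).reshape(-1)
near=(abs(Q[:,0]-.563)<.07)&(abs(Q[:,1]+.306)<.05)
for nm,k in [("tbar",red&near&(Q[:,2]>.122)&(Q[:,2]<.14)),("collar",red&near&(Q[:,2]>.045)&(Q[:,2]<.06)),("stand",near&~red&(Q[:,2]>.045)&(Q[:,2]<.054))]:
    K=Q[k]; print(nm,len(K),cv2.minAreaRect(np.ascontiguousarray(K[:,:2])),np.median(K[:,2]))
m=red.reshape(384,512).astype(np.uint8); n,l,st,_=cv2.connectedComponentsWithStats(m)
for i in range(1,n):
    if st[i,4]>300:
        v,u=np.nonzero((l==i)); z=P[...,2][l==i]; s=z>.12
        if s.sum()<50: continue
        W=np.array([onz(c,a,b,.13)[:2] for a,b in zip(u[s],v[s])],np.float32); print("bar ray",cv2.minAreaRect(W))
go(0.563,-0.306,0.098,95.8)
E
```

```text
t: 3.2
tool_pos: [0.6048, -0.3078, 0.2198]
tool_rot: [-0.0, -0.049, 0.999, 0.0]
contact_force: [-0.2, 0.5, -0.4]
width: 0.0855
tbar 1531 ((0.5623282790184021, -0.30806395411491394), (0.06906938552856445, 0.013959230855107307), 4.1430745124816895) 0.12883335
collar 120 ((0.5605779886245728, -0.30751150846481323), (0.026156313717365265, 0.04172294959425926), 87.30972290039062) 0.053235687
stand 1697 ((0.5619447231292725, -0.3082735538482666), (0.044066913425922394, 0.059925392270088196), 7.0157694816589355) 0.04956193
bar ray ((0.5618395209312439, -0.3083168566226959), (0.0675143226981163, 0.013768711127340794), 4.897037506103516)
shift [0.0414 0.0045 0.1219] wz -0.013 | now [ 0.6047 -0.3064  0.2199] ya 95.72 tilt z [-5.e-04  8.e-04 -1.e+00] t 3.25
```

View pics/w2.png

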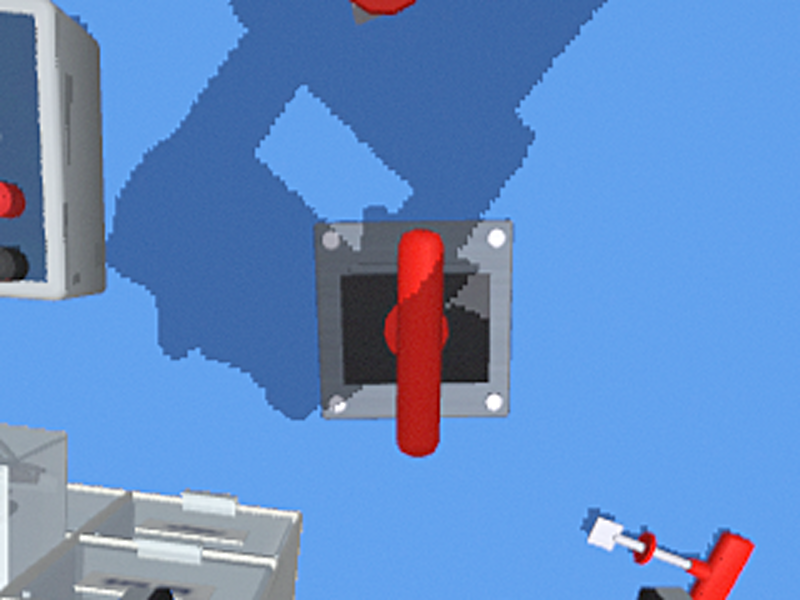

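The picture shows the T-bar at crop (420,340) in its black stand. It measures 69 x 14 mm with its top at z = 0.13, so this is the middle-sized key. I'll descend.

```bash
python3 -c "
from h import *
go(0.5622,-0.3083,0.098,95.2)"
```

```text
shift [0.0424 0.0023 0.1219] wz 0.087 | now [ 0.6047 -0.3064  0.2199] ya 95.72 tilt z [-5.e-04  8.e-04 -1.e+00] t 3.25
```

```bash
python3 -m jog '[[[0.03,0.0023,0.01],[0,0,0.05]],[[0.0424,0.0023,0.035],[0,0,0.087]],[[0.0424,0.0023,0.07],[0,0,0.087]],[[0.0424,0.0023,0.1],[0,0,0.087]],[[0.0424,0.0023,0.122],[0,0,0.087]],[[0.0424,0.0023,0.122],[0,0,0.087]],[[0.0424,0.0023,0.122],[0,0,0.087]],[[0.0424,0.0023,0.122],[0,0,0.087]]]'
python3 -c "
from h import *
go(0.5622,-0.3083,0.098,95.2)"
python3 -m jog '[[[0,0,0],[0,0,0]],[[0,0,0],[0,0,0]],[[0,0,0],[0,0,0]],[[0,0,0],[0,0,0]],[[0,0,0],[0,0,0]],[[0,0,0],[0,0,0]],[[0,0,0],[0,0,0]],[[0,0,0],[0,0,0]]]' 0 80
python3 -c "
from h import *
go(0.5622,-0.3083,0.098,95.2)"
```

```text
t: 4.25
tool_pos: [0.5634, -0.3089, 0.1001]
tool_rot: [0.001, -0.046, 0.999, -0.001]
contact_force: [0.0, 0.4, 0.1]
width: 0.0856
shift [0.0011 0.0007 0.0021] wz 0.01 | now [ 0.5634 -0.3089  0.1001] ya 95.26 tilt z [ 0.0023 -0.0019 -1.    ] t 4.25
t: 5.25
tool_pos: [0.5625, -0.3084, 0.0984]
tool_rot: [0.0, -0.046, 0.999, -0.0]
contact_force: [0.2, -0.6, 1.4]
width: 0.0131
shift [0.0003 0.0001 0.0004] wz 0.009 | now [ 0.5625 -0.3084  0.0984] ya 95.25 tilt z [ 1.e-04 -2.e-04 -1.e+00] t 5.25
```

```bash
python3 -c "
from h import *
go(0.488,-0.0289,0.215,10.6)"
```

```text
shift [ 0.0486  0.2851 -0.1167] wz 14.109 | now [ 0.5625 -0.3084  0.0984] ya 95.25 tilt z [ 1.e-04 -2.e-04 -1.e+00] t 5.25
```

```bash
python3 -m jog '[[[0,0,-0.03],[0,0,0]],[[0,0,-0.075],[0,0,0]],[[0.004,0.025,-0.117],[0,0,1.5]],[[0.012,0.07,-0.117],[0,0,3.2]],[[0.02,0.12,-0.117],[0,0,4.9]],[[0.028,0.17,-0.117],[0,0,6.6]],[[0.037,0.22,-0.117],[0,0,8.3]],[[0.043,0.255,-0.117],[0,0,10]]]'
python3 -c "
from h import *
go(0.488,-0.0289,0.215,10.6)"
```

```text
t: 6.25
tool_pos: [0.4952, -0.0563, 0.2148]
tool_rot: [-0.0, 0.462, 0.887, 0.0]
contact_force: [0.8, -0.0, -0.5]
width: 0.0128
shift [ 0.0266  0.0098 -0.0002] wz 4.061 | now [ 0.4952 -0.0563  0.2148] ya 34.97 tilt z [-8.e-04  6.e-04 -1.e+00] t 6.25
```

```bash
python3 -m jog '[[[0.01,0.004,0],[0,0,1.5]],[[0.02,0.008,0],[0,0,3]],[[0.0266,0.0098,0],[0,0,4.06]],[[0.0266,0.0098,0],[0,0,4.06]],[[0.0266,0.0098,0],[0,0,4.06]],[[0.0266,0.0098,0],[0,0,4.06]],[[0.0266,0.0098,0],[0,0,4.06]],[[0.0266,0.0098,0],[0,0,4.06]]]'
python3 -c "
from h import *
go(0.488,-0.0289,0.165,10.6)
c=grab('wrist','3'); crop(c,(100,60,420,300),'w3',2.5)
c=grab('top','3'); crop(c,(200,155,310,255),'t3',6)
c=grab('scene','3'); crop(c,(170,150,270,230),'s3',6)"
```

```text
t: 7.25
tool_pos: [0.489, -0.031, 0.2153]
tool_rot: [-0.0, 0.637, 0.771, 0.0]
contact_force: [0.2, -0.8, -0.7]
width: 0.013
shift [ 0.0023 -0.0006  0.0503] wz 0.048 | now [ 0.489  -0.031   0.2153] ya 10.89 tilt z [-0.  0. -1.] t 7.25
```

View pics/w3.png

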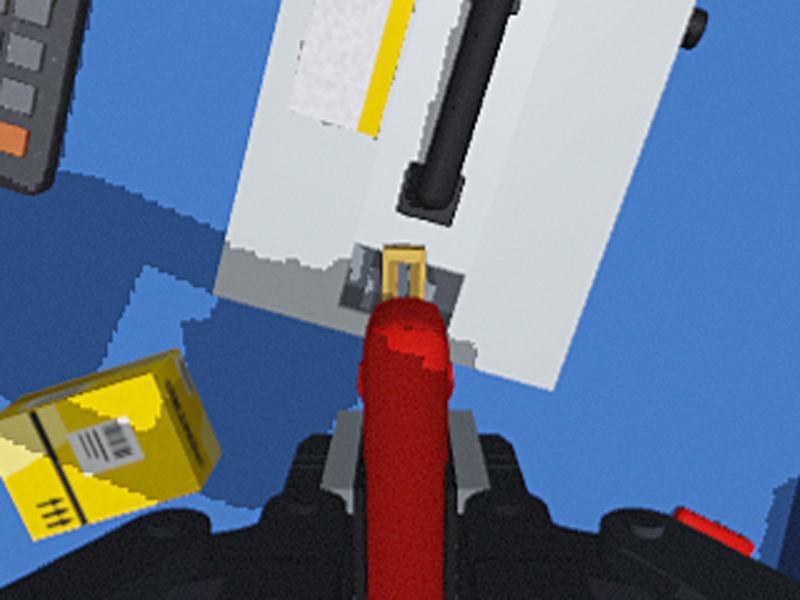

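View pics/s3.png

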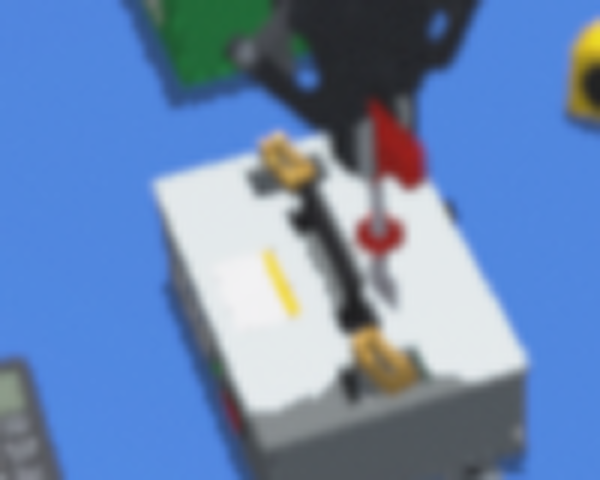

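```bash
python3 -m jog '[[[0.0023,-0.0006,0.01],[0,0,0.04]],[[0.0023,-0.0006,0.022],[0,0,0.04]],[[0.0023,-0.0006,0.03],[0,0,0.04]],[[0.0023,-0.0006,0.036],[0,0,0.04]],[[0.0023,-0.0006,0.04],[0,0,0.04]],[[0.0023,-0.0006,0.043],[0,0,0.04]],[[0.0023,-0.0006,0.046],[0,0,0.04]],[[0.0023,-0.0006,0.048],[0,0,0.04]]]'
python3 -c "
from h import *
go(0.488,-0.0289,0.165,10.6)
from bench import readout; print(readout.observe()['contact_force'],readout.observe()['ft_torque'])
c=grab('scene','4'); crop(c,(170,140,270,230),'s4',6)
c=grab('wrist','4'); crop(c,(100,60,420,300),'w4',2.5)"
```

```text
t: 8.4
tool_pos: [0.488, -0.0288, 0.1672]
tool_rot: [0.0, 0.638, 0.77, 0.0]
contact_force: [0.4, -0.6, 0.0]
width: 0.0127
shift [-0.0001 -0.      0.0022] wz 0.008 | now [ 0.488  -0.0288  0.1672] ya 10.65 tilt z [ 2.e-04 -1.e-04 -1.e+00] t 8.4
[ 0.39254676 -0.63821656  0.03282246] [0.01539102 0.02718578 0.02217286]
```

View pics/s4.png

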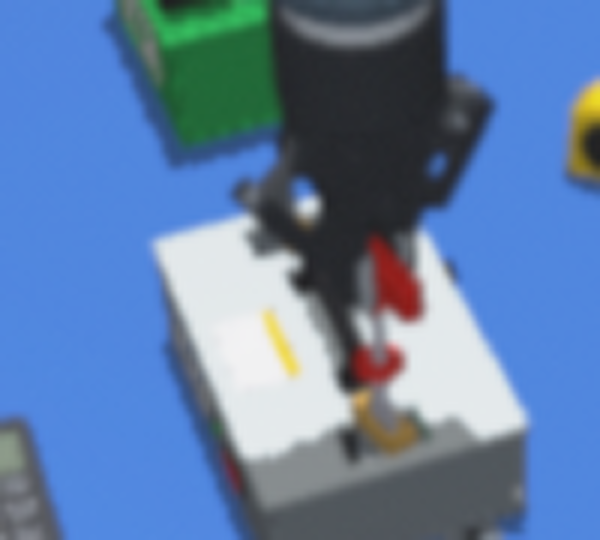

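The blade is in the right screw's slot, 6 mm deep with no force. I'll turn it anticlockwise.

```bash
python3 -m jog '[[[0,0,0.0015],[0,0,-1]],[[0,0,0.0015],[0,0,-2.6]],[[0,0,0.0015],[0,0,-4.2]],[[0,0,0.0015],[0,0,-5.8]],[[0,0,0.0015],[0,0,-7.4]],[[0,0,0.0015],[0,0,-9]],[[0,0,0.0015],[0,0,-10.6]],[[0,0,0.0015],[0,0,-12]]]'
python3 -c "
from h import *
go(0.488,-0.0289,0.165,84.4)
from bench import readout; s=readout.observe(); print(s['contact_force'],s['ft_torque'])"
python3 -m jog '[[[0,0,0],[0,0,-0.3]],[[0,0,0],[0,0,-0.6]],[[0,0,0],[0,0,-0.9]],[[0,0,0],[0,0,-1.2]],[[0,0,0],[0,0,-1.4]],[[0,0,0],[0,0,-1.6]],[[0,0,0],[0,0,-1.6]],[[0,0,0],[0,0,-1.6]]]'
python3 -c "
from h import *
go(0.488,-0.0289,0.165,84.4)
from bench import readout; s=readout.observe(); print(s['contact_force'],s['ft_torque'])
c=grab('wrist','5'); crop(c,(100,60,420,300),'w5',2.5)"
```

```text
t: 9.5
tool_pos: [0.488, -0.0289, 0.166]
tool_rot: [0.0, 0.062, 0.998, -0.0]
contact_force: [-0.3, -0.1, 0.2]
width: 0.013
shift [-0.    -0.     0.001] wz -0.247 | now [ 0.488  -0.0289  0.166 ] ya 82.92 tilt z [ 0.e+00 -2.e-04 -1.e+00] t 9.5
[-0.33251709 -0.12159252  0.19135759] [-0.03276354  0.10353196 -0.11741484]
t: 10.5
tool_pos: [0.4881, -0.0288, 0.1659]
tool_rot: [0.0, -0.02, 1.0, -0.0]
contact_force: [-1.0, 0.5, 1.2]
width: 0.0133
shift [ 0.0001 -0.0001  0.0009] wz 1.308 | now [ 0.4881 -0.0288  0.1659] ya 92.25 tilt z [ 3.e-04 -1.e-04 -1.e+00] t 10.5
[-1.03369569  0.50595533  1.24459262] [-0.120203    0.21142186 -0.1054963 ]
```

View pics/w5.png

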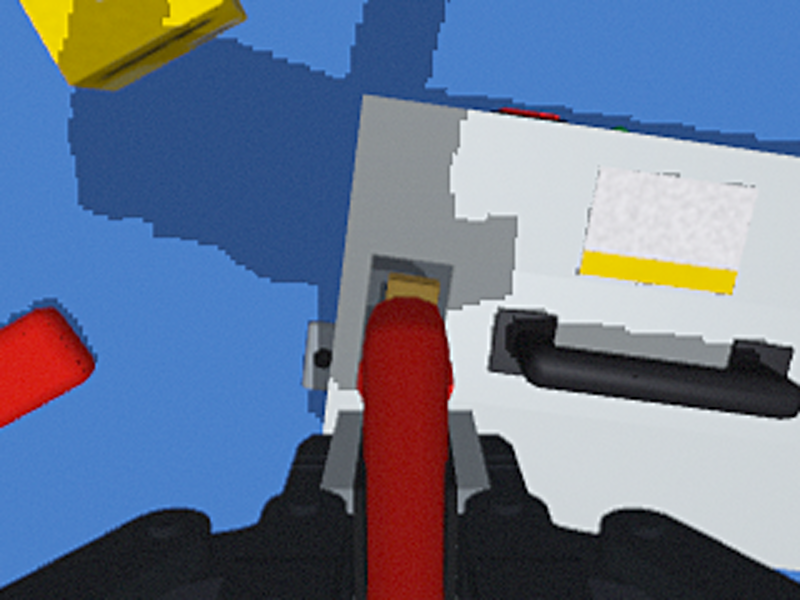

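```bash
python3 -m jog '[[[0,0,0],[0,0,-0.15]],[[0,0,0],[0,0,-0.3]],[[0,0,0],[0,0,-0.45]],[[0,0,0],[0,0,-0.6]],[[0,0,0],[0,0,-0.7]],[[0,0,0],[0,0,-0.7]],[[0,0,0],[0,0,-0.7]],[[0,0,0],[0,0,-0.7]]]'
python3 -c "
from h import *
go(0.488,-0.0289,0.165,84.4)
from bench import readout; s=readout.observe(); print(s['contact_force'],s['ft_torque'])
c=grab('wrist','6'); crop(c,(200,150,320,240),'w6',6)"
```

```text
t: 11.55
tool_pos: [0.488, -0.0288, 0.1659]
tool_rot: [0.0, -0.056, 0.998, -0.0]
contact_force: [-0.9, 0.0, 2.8]
width: 0.0129
shift [ 0.0001 -0.0001  0.0009] wz 2.008 | now [ 0.488  -0.0288  0.1659] ya 96.45 tilt z [ 2.e-04 -1.e-04 -1.e+00] t 11.55
[-0.9469635   0.01319459  2.76614163] [-0.1758616   0.22990722 -0.28887895]
```

View pics/w6.png

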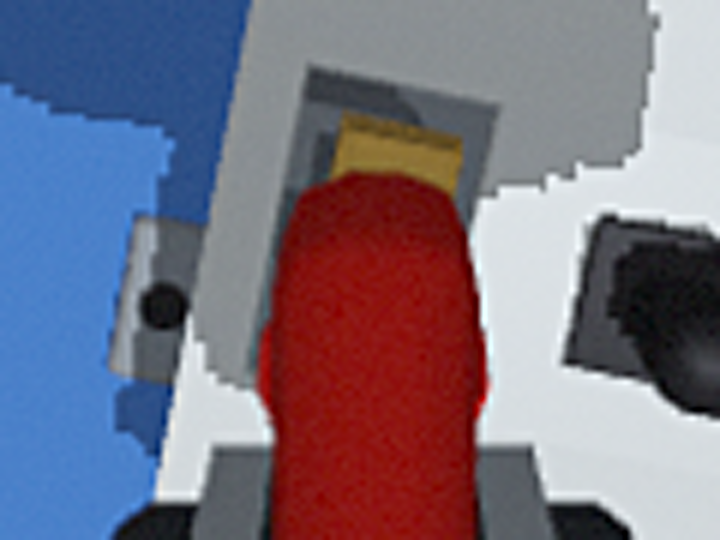

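The torque rose from 0.1 to 0.29 N m and the head is parallel to its hole, so the right screw is at its stop. I'll back off within the play, lift, and move to the left screw.

```bash
python3 -m jog '[[[0,0,0],[0,0,0.5]],[[0,0,0],[0,0,1.1]],[[0,0,0],[0,0,1.1]],[[0,0,-0.01],[0,0,1.1]],[[0,0,-0.03],[0,0,1.1]],[[0,0,-0.05],[0,0,1.1]],[[0,0,-0.05],[0,0,2.6]],[[0,0,-0.05],[0,0,4.1]]]'
python3 -c "
from h import *
go(0.5032,0.1263,0.215,5)
c=grab('top','7'); crop(c,(200,165,310,255),'t7',6)
c=grab('wrist','7'); crop(c,(100,60,420,300),'w7',2.5)"
```

```text
t: 12.6
tool_pos: [0.4882, -0.0287, 0.2167]
tool_rot: [0.001, 0.16, 0.987, 0.0]
contact_force: [-0.1, 0.4, -1.4]
width: 0.0129
shift [0.0346 0.1518 0.0017] wz 11.102 | now [ 0.4882 -0.0287  0.2167] ya 71.61 tilt z [ 1.e-03  1.e-04 -1.e+00] t 12.6
```

View pics/w7.png

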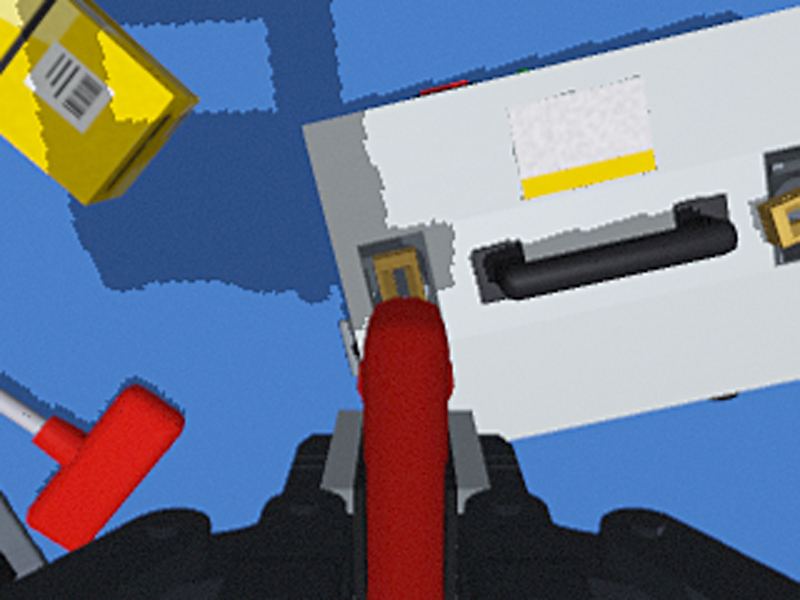

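The right slot stayed lined up with its hole (crop (400,275)). Now the left screw.

```bash
python3 -m jog '[[[0.005,0.02,0],[0,0,1.6]],[[0.01,0.045,0],[0,0,3.2]],[[0.016,0.072,0],[0,0,4.8]],[[0.023,0.1,0],[0,0,6.4]],[[0.029,0.127,0],[0,0,8]],[[0.034,0.147,0],[0,0,9.6]],[[0.0346,0.1518,0.001],[0,0,11.1]],[[0.0346,0.1518,0.001],[0,0,11.1]]]'
python3 -c "
from h import *
go(0.5032,0.1263,0.166,5)
c=grab('wrist','8'); crop(c,(100,60,420,300),'w8',2.5)
"
```

```text
t: 13.7
tool_pos: [0.5022, 0.1267, 0.2148]
tool_rot: [-0.0, 0.672, 0.741, -0.0]
contact_force: [0.0, -0.2, -1.4]
width: 0.0127
shift [-0.0005  0.0009  0.0488] wz 0.092 | now [0.5022 0.1267 0.2148] ya 5.55 tilt z [-3.e-04  1.e-04 -1.e+00] t 13.7
```

View pics/w8.png

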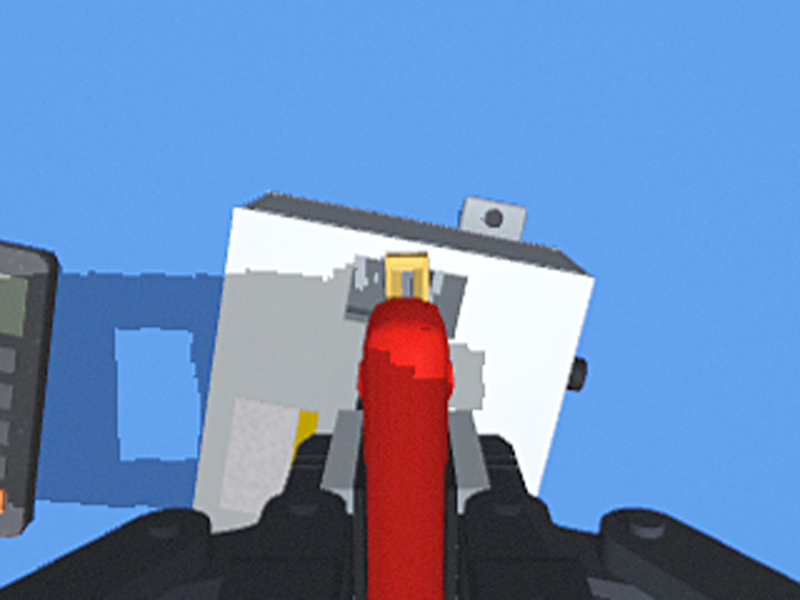

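The bar and slot line up (columns 405–407). I'll descend.

```bash
python3 -m jog '[[[0,0.0009,0.01],[0,0,0.09]],[[0,0.0009,0.02],[0,0,0.09]],[[0,0.0009,0.028],[0,0,0.09]],[[0,0.0009,0.034],[0,0,0.09]],[[0,0.0009,0.039],[0,0,0.09]],[[0,0.0009,0.043],[0,0,0.09]],[[0,0.0009,0.046],[0,0,0.09]],[[0,0.0009,0.0485],[0,0,0.09]]]'
python3 -c "
from h import *
go(0.5032,0.1263,0.166,5)
from bench import readout; s=readout.observe(); print(s['contact_force'],s['ft_torque'])"
```

```text
t: 14.75
tool_pos: [0.5034, 0.1263, 0.1663]
tool_rot: [0.0, 0.677, 0.736, 0.0]
contact_force: [0.1, 0.1, -1.2]
width: 0.0128
shift [-0.     -0.0002  0.0003] wz -0.048 | now [0.5034 0.1263 0.1663] ya 4.71 tilt z [ 3.e-04 -0.e+00 -1.e+00] t 14.75
[ 0.13567781  0.14848296 -1.15053941] [ 0.05643426 -0.02236657  0.02747073]
```

```bash
python3 -m jog '[[[0,0,0],[0,0,-1]],[[0,0,0],[0,0,-2.7]],[[0,0,0],[0,0,-4.4]],[[0,0,0],[0,0,-6.1]],[[0,0,0],[0,0,-7.8]],[[0,0,0],[0,0,-9.5]],[[0,0,0],[0,0,-11.2]],[[0,0,0],[0,0,-12.8]]]'
python3 -m jog '[[[0,0,0],[0,0,-0.4]],[[0,0,0],[0,0,-0.8]],[[0,0,0],[0,0,-1.2]],[[0,0,0],[0,0,-1.6]],[[0,0,0],[0,0,-2]],[[0,0,0],[0,0,-2.4]],[[0,0,0],[0,0,-2.5]],[[0,0,0],[0,0,-2.5]]]'
python3 -c "
from h import *
go(0.5032,0.1263,0.166,84.4)
from bench import readout; s=readout.observe(); print(s['contact_force'],s['ft_torque'])
c=grab('wrist','9'); crop(c,(200,150,320,240),'w9',6)"
```

```text
t: 15.75
tool_pos: [0.5032, 0.1263, 0.1662]
tool_rot: [0.0, 0.071, 0.997, 0.0]
contact_force: [0.5, 0.3, -2.0]
width: 0.013
t: 16.75
tool_pos: [0.5032, 0.1263, 0.1662]
tool_rot: [-0.0, -0.056, 0.998, 0.0]
contact_force: [0.4, -0.5, -2.4]
width: 0.0126
shift [ 0.     -0.      0.0002] wz 2.011 | now [0.5032 0.1263 0.1662] ya 96.46 tilt z [-0.e+00  1.e-04 -1.e+00] t 16.75
[ 0.40712737 -0.49825093 -2.35509437] [-0.06003079 -0.07642922 -0.29738947]
```

View pics/w9.png

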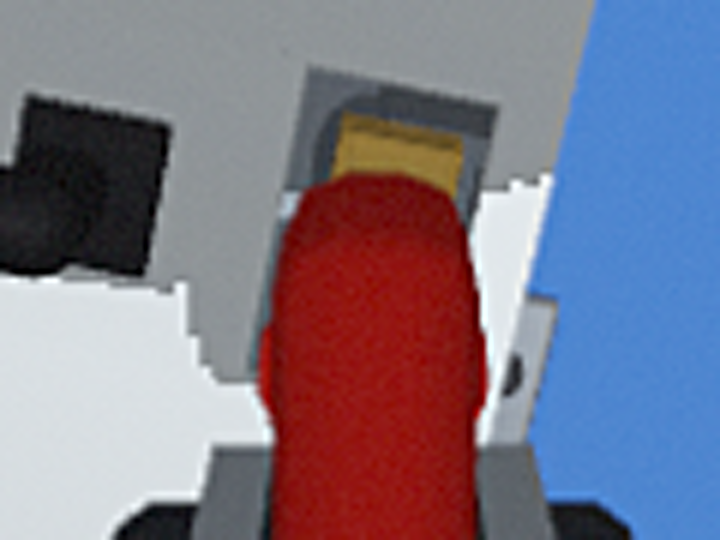

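The left screw is at its stop too (0.30 N m, head parallel to its hole). I'll back off, lift, and return the key.

```bash
python3 -m jog '[[[0,0,0],[0,0,0.5]],[[0,0,0],[0,0,1.1]],[[0,0,0],[0,0,1.1]],[[0,0,-0.01],[0,0,1.1]],[[0,0,-0.03],[0,0,1.1]],[[0,0,-0.052],[0,0,1.1]],[[0.005,-0.04,-0.054],[0,0,1]],[[0.01,-0.09,-0.054],[0,0,0.8]]]'
python3 -c "
from h import *
go(0.5625,-0.3084,0.22,95.25)"
```

```text
t: 17.8
tool_pos: [0.504, 0.0353, 0.2219]
tool_rot: [0.001, -0.017, 1.0, -0.0]
contact_force: [1.2, 0.1, -0.5]
width: 0.0129
shift [-0.0469 -0.3455  0.0023] wz -0.554 | now [0.504  0.0353 0.2219] ya 91.93 tilt z [ 2.6e-03 -4.0e-04 -1.0e+00] t 17.8
```

```bash
python3 -m jog '[[[-0.007,-0.05,0],[0,0,-0.2]],[[-0.014,-0.105,0],[0,0,-0.5]],[[-0.022,-0.165,0],[0,0,-0.554]],[[-0.03,-0.225,0],[0,0,-0.554]],[[-0.038,-0.28,0],[0,0,-0.554]],[[-0.044,-0.325,0],[0,0,-0.554]],[[-0.0469,-0.3455,0],[0,0,-0.554]],[[-0.0469,-0.3455,0],[0,0,-0.554]]]'
python3 -c "
from h import *
go(0.5625,-0.3084,0.1,95.25)
c=grab('top','10'); crop(c,(320,140,420,230),'t10',6)
c=grab('scene','10'); crop(c,(250,230,350,310),'s10',6)
c=grab('wrist','10'); crop(c,(100,60,420,300),'w10',2.5)"
```

```text
t: 18.8
tool_pos: [0.5608, -0.3086, 0.2205]
tool_rot: [0.0, -0.044, 0.999, 0.0]
contact_force: [-0.1, 0.8, -0.5]
width: 0.0129
shift [-1.700e-03  1.000e-04  1.205e-01] wz -0.044 | now [ 0.5608 -0.3086  0.2205] ya 94.99 tilt z [ 1.e-04  3.e-04 -1.e+00] t 18.8
```

View pics/w10.png

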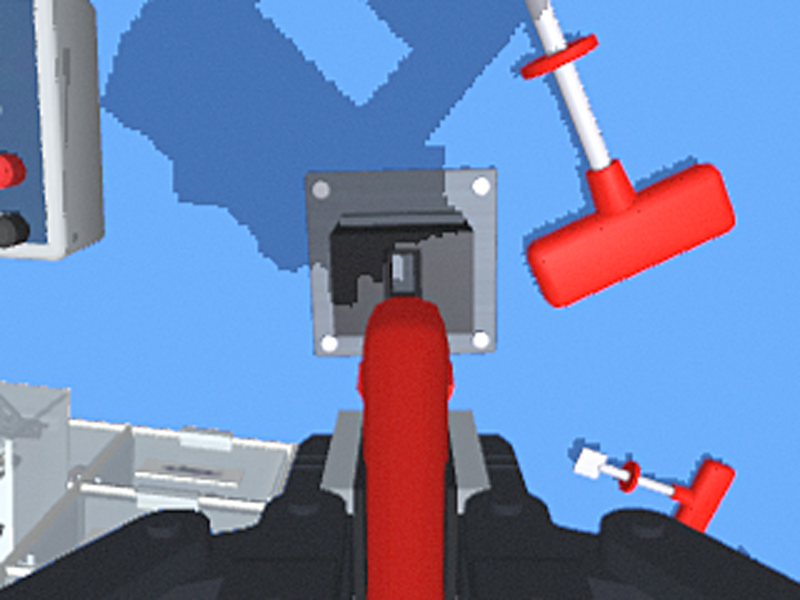

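View pics/s10.png

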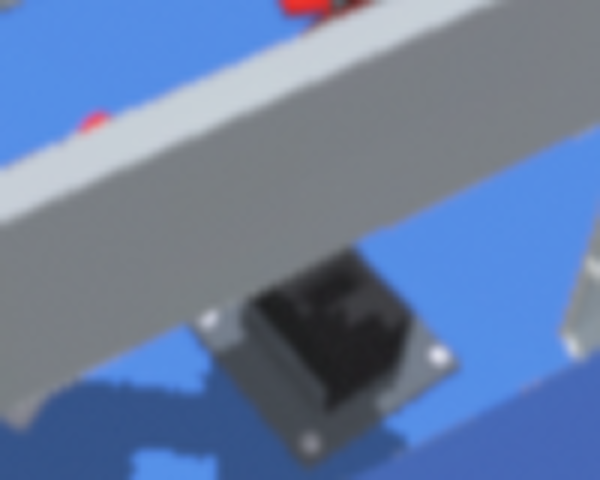

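The stand's slot (403,270) is in line with the key. I'll lower it.

```bash
python3 -m jog '[[[-0.0017,0,0.015],[0,0,-0.04]],[[-0.0017,0,0.04],[0,0,-0.04]],[[-0.0017,0,0.055],[0,0,-0.04]],[[-0.0017,0,0.065],[0,0,-0.04]],[[-0.0017,0,0.072],[0,0,-0.04]],[[-0.0017,0,0.08],[0,0,-0.04]],[[-0.0017,0,0.088],[0,0,-0.04]],[[-0.0017,0,0.095],[0,0,-0.04]]]'
python3 -c "
from h import *
go(0.5625,-0.3084,0.0985,95.25)
from bench import readout; s=readout.observe(); print(s['contact_force'],s['ft_torque'])"
```

```text
t: 19.95
tool_pos: [0.5624, -0.3081, 0.1249]
tool_rot: [0.0, -0.046, 0.999, -0.0]
contact_force: [-0.3, 0.1, 0.1]
width: 0.0131
shift [-0.     -0.0003  0.0264] wz 0.004 | now [ 0.5624 -0.3081  0.1249] ya 95.27 tilt z [ 1.e-04 -1.e-04 -1.e+00] t 19.95
[-0.25137969  0.1224731   0.13988098] [ 0.02028653 -0.01636008  0.01275085]
```

```bash
python3 -m jog '[[[0,0,0.006],[0,0,0]],[[0,0,0.013],[0,0,0]],[[0,0,0.019],[0,0,0]],[[0,0,0.023],[0,0,0]],[[0,0,0.0255],[0,0,0]],[[0,0,0.026],[0,0,0]],[[0,0,0.026],[0,0,0]],[[0,0,0.026],[0,0,0]]]'
python3 -c "
from h import *
go(0.5625,-0.3084,0.0985,95.25)
from bench import readout; s=readout.observe(); print(s['contact_force'],s['ft_torque'])"
```

```text
t: 20.95
tool_pos: [0.5625, -0.3081, 0.0995]
tool_rot: [0.0, -0.046, 0.999, -0.0]
contact_force: [0.8, 0.1, -0.4]
width: 0.0129
shift [ 0.     -0.0003  0.001 ] wz 0.004 | now [ 0.5625 -0.3081  0.0995] ya 95.27 tilt z [ 3.e-04 -2.e-04 -1.e+00] t 20.95
[ 0.77289508  0.13081828 -0.36049421] [-0.00588308  0.02746108  0.02582491]
```

```bash
python3 -m jog '[[[0,0,0.0007],[0,0,0]],[[0,0,0.0007],[0,0,0]],[[0,0,0.0007],[0,0,0]],[[0,0,0],[0,0,0]],[[0,0,0],[0,0,0]],[[0,0,-0.02],[0,0,0]],[[0,0,-0.06],[0,0,0]],[[0,0,-0.12],[0,0,0]]]' 1
python3 -c "
from h import *
c=grab('top','11'); crop(c,(320,140,420,230),'t11',6)
c=grab('wrist','11'); crop(c,(100,60,420,300),'w11',2.5)
go(0.4956,0.0487,0.16,84.4)"
```

```text
t: 21.95
tool_pos: [0.5616, -0.3074, 0.2201]
tool_rot: [-0.001, -0.046, 0.999, 0.001]
contact_force: [0.8, 0.4, 0.2]
width: 0.0855
shift [0.0379 0.3652 0.0654] wz 1.814 | now [ 0.5661 -0.3108  0.2302] ya 95.28 tilt z [ 0.0132 -0.0105 -0.9999] t 22.05
```

View pics/w11.png

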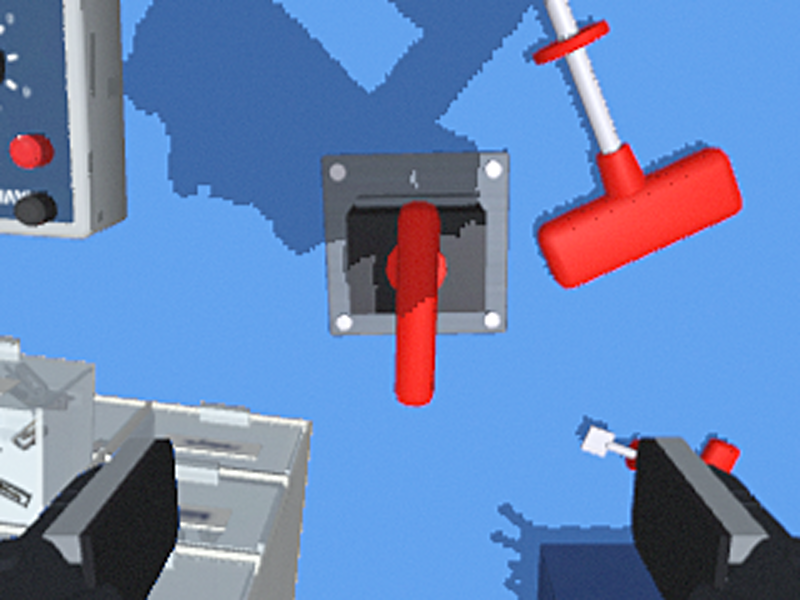

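View pics/t11.png

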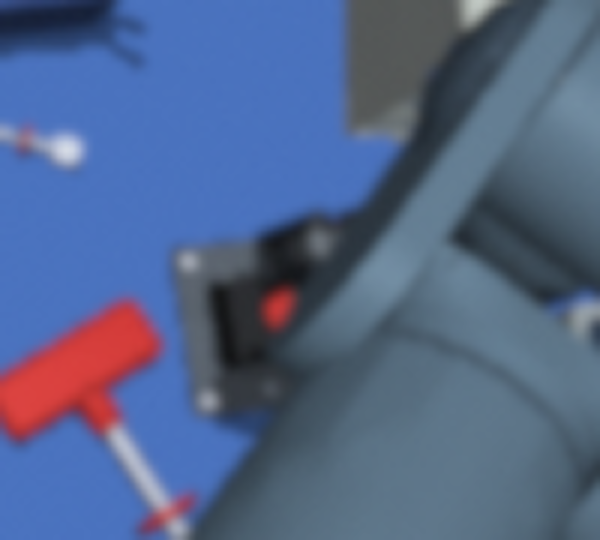

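The key is back upright (crop (415,300)). The large look-alike now lies somewhere new, though, so I'll compare the stored pictures.

Run:
```python
from h import *
L=[]
for n in ["top0","top3","top7","top11"]:
    L.append(cv2.resize(ld(n)["pixels"][130:280,300:430],None,fx=2.4,fy=2.0))
L=[cv2.resize(ld(n)["pixels"][130:270,290:430],None,fx=2.1,fy=2.1) for n in ["top0","top3","top7","top10"]]
cv2.imwrite("pics/cmp.png",np.vstack([np.hstack(L[:2]),np.hstack(L[2:])]))
cv2.imwrite("pics/cmps.png",np.hstack([cv2.resize(ld(n)["pixels"][230:350,180:330],None,fx=2.6,fy=2.6) for n in ["scene0","scene3"]]))
```

```text
(no output)
```

View pics/cmp.png

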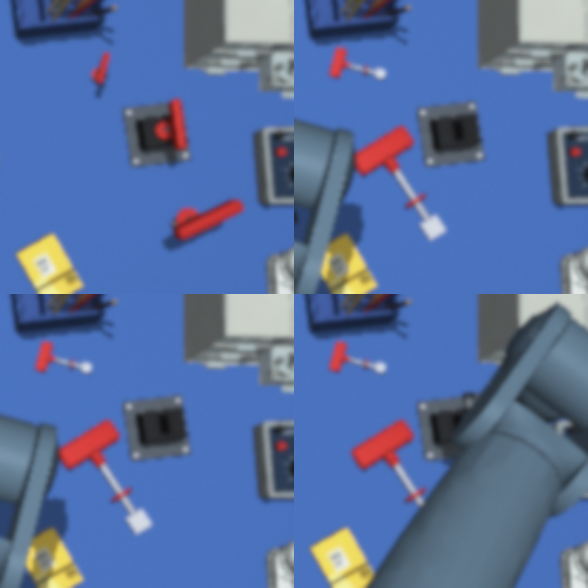

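View pics/cmps.png

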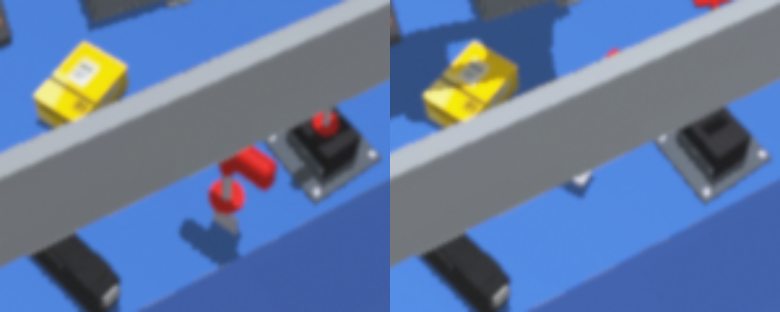

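Both free-standing look-alikes toppled by themselves early on. The small one was already down at t = 3.2 s, well away from my path. They lie on the counter and don't matter for the job. Next I'll measure the handle and a bare spot for the cover.

Run:
```python
from h import *
c=ld("top0"); P=cloud(c)
for ctr in [(0.40,0.32),(0.39,0.31),(0.395,.29)]:
    a=np.radians(-5.6); d=P[...,:2]-np.array(ctr); lx=d@[np.cos(a),np.sin(a)]; ly=d@[-np.sin(a),np.cos(a)]
    m=(abs(lx)<.085)&(abs(ly)<.115); hsv=cv2.cvtColor(c["pixels"],cv2.COLOR_BGR2HSV)
    print(ctr,m.sum(),"z max",P[m][:,2].max().round(3),"p99",np.percentile(P[m][:,2],[1,50,99]).round(3),"nonblue",((abs(hsv[...,0].astype(int)-110)>8)&m).sum(), [np.round(proj(c,[*ctr,0]),0)])
k=(P[...,2]>.3); print(np.round(proj(c,[0.33,.3,0])),np.round(proj(c,[0.25,.3,0])))
c=ld("wrist1"); P=cloud(c); hs=cv2.cvtColor(c["pixels"],cv2.COLOR_BGR2HSV)
k=(P[...,2]>.094)&(P[...,2]<.104)&(abs(P[...,1]-.05)<.06)&(abs(P[...,0]-.5)<.04)
print(cv2.minAreaRect(np.ascontiguousarray(P[k][:,:2].astype(np.float32))))
go(0.4956,0.0487,0.16,-5.6)
```

```text
(0.4, 0.32) 4061 z max 0.009 p99 [-0.006  0.     0.006] nonblue 0 [array([164., 248.])]
(0.39, 0.31) 4076 z max 0.009 p99 [-0.006  0.     0.006] nonblue 0 [array([167., 251.])]
(0.395, 0.29) 4066 z max 0.009 p99 [-0.006  0.     0.006] nonblue 0 [array([173., 250.])]
[170. 271.] [169. 297.]
((0.4948553144931793, 0.04779404401779175), (0.08375143259763718, 0.013246598653495312), 84.40950012207031)
shift [0.0379 0.3652 0.0654] wz 16.814 | now [ 0.5661 -0.3108  0.2302] ya 95.28 tilt z [ 0.0132 -0.0105 -0.9999] t 22.05
```

```bash
python3 -m jog '[[[0.004,0.04,0],[0,0,1.2]],[[0.009,0.09,0],[0,0,2.9]],[[0.014,0.145,0],[0,0,4.6]],[[0.02,0.2,0],[0,0,6.3]],[[0.025,0.255,0.01],[0,0,8]],[[0.03,0.305,0.02],[0,0,9.7]],[[0.034,0.345,0.035],[0,0,11.4]],[[0.034,0.361,0.05],[0,0,13.1]]]'
python3 -c "
from h import *
go(0.4953,0.0483,0.0755,-5.6)"
```

```text
t: 23.05
tool_pos: [0.4952, 0.0503, 0.1701]
tool_rot: [0.001, 0.598, 0.801, 0.001]
contact_force: [-0.1, -1.1, -0.1]
width: 0.0854
shift [-0.0019 -0.0006  0.0946] wz 3.679 | now [0.4952 0.0503 0.1701] ya 16.48 tilt z [ 2.e-03 -1.e-04 -1.e+00] t 23.05
```

```bash
python3 -m jog '[[[-0.001,-0.0003,0],[0,0,1.5]],[[-0.0019,-0.0006,0.01],[0,0,3.1]],[[-0.0019,-0.0006,0.03],[0,0,3.65]],[[-0.0019,-0.0006,0.055],[0,0,3.65]],[[-0.0019,-0.0006,0.08],[0,0,3.65]],[[-0.0019,-0.0006,0.093],[0,0,3.65]],[[-0.0019,-0.0006,0.0945],[0,0,3.65]],[[-0.0019,-0.0006,0.0945],[0,0,3.65]]]'
python3 -c "
from h import *
go(0.4953,0.0483,0.0755,-5.6)"
python3 -m jog '[[[0,0,0],[0,0,0]],[[0,0,0],[0,0,0]],[[0,0,0],[0,0,0]],[[0,0,0],[0,0,0]],[[0,0,0],[0,0,0]],[[0,0,0],[0,0,0]],[[0,0,-0.003],[0,0,0]],[[0,0,-0.006],[0,0,0]]]' 0 60
python3 -c "
from h import *
go(0.395,0.30,0.15,-5.6)
from bench import readout; s=readout.observe(); print(s['contact_force'],s['ft_torque'])"
```

```text
t: 24.05
tool_pos: [0.4961, 0.0463, 0.0758]
tool_rot: [0.001, 0.739, 0.674, 0.001]
contact_force: [-0.0, 0.5, -0.5]
width: 0.0855
shift [ 0.002  -0.001   0.0003] wz 0.063 | now [0.4961 0.0463 0.0758] ya -5.22 tilt z [ 1.7e-03 -2.0e-04 -1.0e+00] t 24.05
t: 25.05
tool_pos: [0.4947, 0.0464, 0.0804]
tool_rot: [-0.001, 0.739, 0.674, -0.0]
contact_force: [-0.5, 0.3, -1.7]
width: 0.0119
shift [ 0.2434 -0.1225 -0.0695] wz 0.063 | now [0.4947 0.0464 0.0804] ya -5.22 tilt z [-1.4e-03  2.0e-04 -1.0e+00] t 25.05
[-0.45858792  0.27285402 -1.74081488] [ 0.01349258 -0.00558526  0.00709776]
```

```bash
python3 -m jog '[[[0,0,-0.01],[0,0,0]],[[0,0,-0.022],[0,0,0]],[[0,0,-0.036],[0,0,0]],[[0,0,-0.052],[0,0,0]],[[0,0,-0.066],[0,0,0]],[[0,0,-0.075],[0,0,0]],[[0.02,-0.01,-0.08],[0,0,0]],[[0.05,-0.025,-0.08],[0,0,0]]]'
python3 -c "
from h import *
go(0.395,0.30,0.15,-5.6)
from bench import readout; s=readout.observe(); print(s['contact_force'],s['width'])
c=grab('scene','12'); crop(c,(150,110,290,240),'s12',4)"
```

```text
t: 26.05
tool_pos: [0.4753, 0.0985, 0.1616]
tool_rot: [0.0, 0.739, 0.673, 0.0]
contact_force: [0.3, 0.8, -1.9]
width: 0.0117
shift [ 0.1932 -0.0987  0.0115] wz 0.045 | now [0.4753 0.0985 0.1616] ya -5.33 tilt z [ 0.0011  0.     -1.    ] t 26.05
[ 0.27949413  0.84187053 -1.8618836 ] 0.011652157121493142
```

View pics/s12.png

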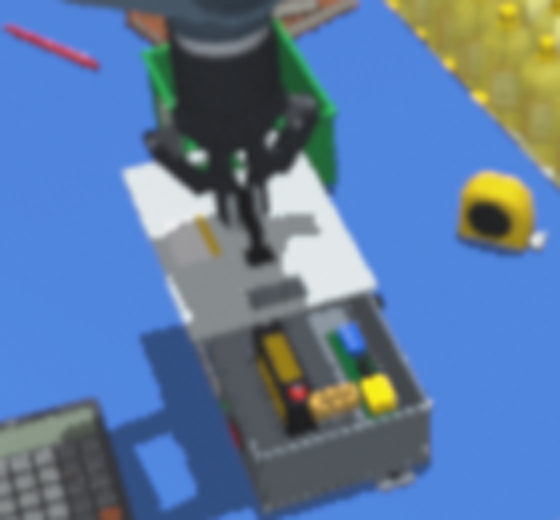

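The cover is off and level (handle bar about at crop (255,230)), and the battery shows in the case. I'll carry the cover to the bare spot.

```bash
python3 -m jog '[[[0.03,-0.015,0],[0,0,0]],[[0.07,-0.036,0],[0,0,0]],[[0.115,-0.059,0],[0,0,0]],[[0.155,-0.079,0.01],[0,0,0]],[[0.18,-0.092,0.03],[0,0,0]],[[0.19,-0.097,0.055],[0,0,0]],[[0.193,-0.0987,0.085],[0,0,0]],[[0.193,-0.0987,0.11],[0,0,0]]]'
python3 -c "
from h import *
go(0.395,0.30,0.0145,-5.3)
c=grab('top','13'); crop(c,(110,170,290,290),'t13',4)"
```

```text
t: 27.1
tool_pos: [0.3937, 0.2997, 0.0497]
tool_rot: [-0.0, 0.738, 0.674, -0.0]
contact_force: [0.2, 0.1, -2.5]
width: 0.0119
shift [0.0004 0.0013 0.0352] wz 0.021 | now [0.3937 0.2997 0.0497] ya -5.17 tilt z [-9.e-04 -4.e-04 -1.e+00] t 27.1
```

View pics/t13.png

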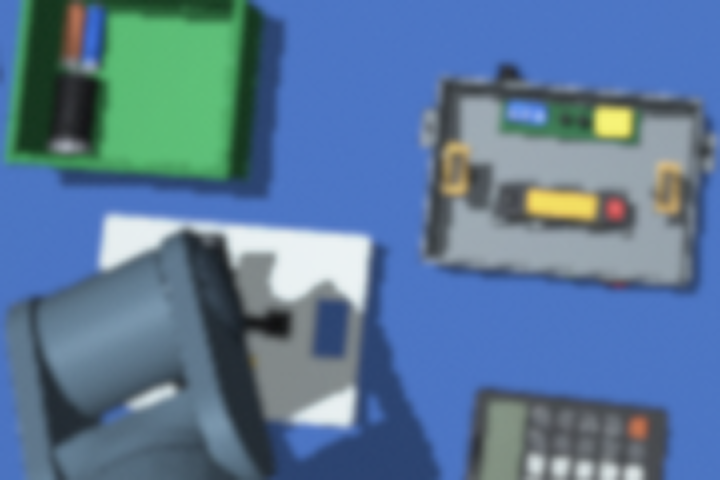

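The spot is clear. I'll lower the cover.

```bash
python3 -m jog '[[[0,0,0.007],[0,0,0]],[[0,0,0.016],[0,0,0]],[[0,0,0.023],[0,0,0]],[[0,0,0.028],[0,0,0]],[[0,0,0.032],[0,0,0]],[[0,0,0.034],[0,0,0]],[[0,0,0.035],[0,0,0]],[[0,0,0.035],[0,0,0]]]'
python3 -c "
from h import *
go(0.395,0.30,0.0145,-5.3)
from bench import readout; s=readout.observe(); print(s['contact_force'],s['width'])"
```

```text
t: 28.15
tool_pos: [0.3943, 0.2996, 0.0159]
tool_rot: [0.0, 0.739, 0.674, 0.0]
contact_force: [-0.2, -0.2, -2.1]
width: 0.0122
shift [0.0004 0.0006 0.0014] wz 0.013 | now [0.3943 0.2996 0.0159] ya -5.22 tilt z [ 1.e-04  1.e-04 -1.e+00] t 28.15
[-0.24746325 -0.20691194 -2.11627817] 0.012212583443049766
```

```bash
python3 -m jog '[[[0,0,0.001],[0,0,0]],[[0,0,0.001],[0,0,0]],[[0,0,0],[0,0,0]],[[0,0,0],[0,0,0]],[[0,0,-0.015],[0,0,0]],[[0,0,-0.05],[0,0,0]],[[0,0,-0.1],[0,0,0]],[[-0.03,0.02,-0.15],[0,0,0]]]' 1
python3 -c "
from h import *
go(0.475,0.04,0.17,-5.6)
c=grab('wrist','14')
"
```

```text
t: 29.15
tool_pos: [0.4109, 0.2685, 0.1683]
tool_rot: [0.0, 0.737, 0.675, 0.001]
contact_force: [1.0, -0.5, -0.0]
width: 0.0855
shift [-0.222   0.0839 -0.0018] wz 0.095 | now [0.4109 0.2685 0.1683] ya -5.03 tilt z [ 8.e-04  6.e-04 -1.e+00] t 29.15
```

View pics/wrist14.png

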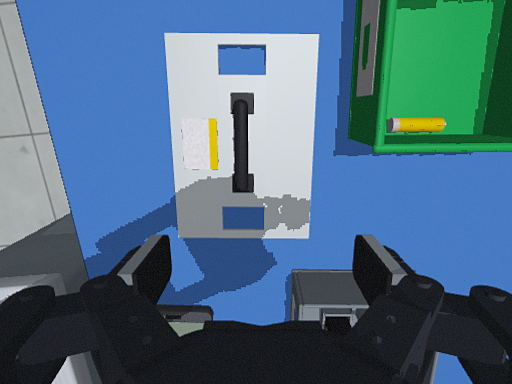

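The cover lies flat with the handle up at (243,145). Next I'll measure the battery from the top view and move over the case.

Run:
```python
from h import *
c=ld("top13"); P=cloud(c).astype(np.float32)
k=(P[...,2]>.046)&(P[...,2]<.064)&(abs(P[...,0]-.478)<.022)&(abs(P[...,1]-.05)<.06)
print(k.sum(),cv2.minAreaRect(np.ascontiguousarray(P[k][:,:2])),np.median(P[k][:,2]))
go(0.475,0.01,0.19,-5.6)
```

```text
263 ((0.4789327085018158, 0.05048925802111626), (0.0964469164609909, 0.02412588894367218), 84.1290054321289) 0.05625919
shift [-0.2505  0.0812 -0.0139] wz 0.065 | now [0.4171 0.2669 0.176 ] ya -5.21 tilt z [ 0.014   0.0027 -0.9999] t 29.2
```

```bash
python3 -m jog '[[[-0.03,0.013,0],[0,0,0]],[[-0.075,0.031,0],[0,0,0]],[[-0.12,0.05,0],[0,0,0.05]],[[-0.165,0.068,0.01],[0,0,0.08]],[[-0.195,0.08,0.02],[0,0,0.08]],[[-0.2104,0.0864,0.035],[0,0,0.08]],[[-0.2104,0.0864,0.046],[0,0,0.08]],[[-0.2104,0.0864,0.046],[0,0,0.08]]]' 0.5
python3 -c "
from h import *
c=grab('wrist','15')
go(0.4784,0.0505,0.025,-5.7)
"
```

```text
t: 30.2
tool_pos: [0.4771, 0.0515, 0.1186]
tool_rot: [-0.001, 0.741, 0.671, -0.001]
contact_force: [-0.5, 0.4, -0.6]
width: 0.0428
shift [-0.001   0.0009  0.0943] wz 0.012 | now [0.4777 0.0516 0.1193] ya -5.63 tilt z [-1.4e-03  4.0e-04 -1.0e+00] t 30.25
```

View pics/wrist15.png

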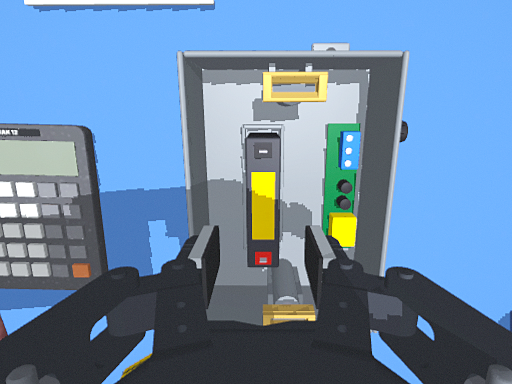

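Both screw heads lie along the case's x, as released, and the battery (column 263) is centred between the fingers (205 and 325). I'll descend and grip.

```bash
python3 -m jog '[[[-0.001,0.0009,0.015],[0,0,0]],[[-0.001,0.0009,0.035],[0,0,0]],[[-0.001,0.0009,0.055],[0,0,0]],[[-0.001,0.0009,0.07],[0,0,0]],[[-0.001,0.0009,0.082],[0,0,0]],[[-0.001,0.0009,0.091],[0,0,0]],[[-0.001,0.0009,0.094],[0,0,0]],[[-0.001,0.0009,0.094],[0,0,0]]]'
python3 -c "
from h import *
go(0.4784,0.0505,0.025,-5.7)
from bench import readout; s=readout.observe(); print(s['contact_force'],s['width'])"
python3 -m jog '[[[0,0,0],[0,0,0]],[[0,0,0],[0,0,0]],[[0,0,0],[0,0,0]],[[0,0,0],[0,0,0]],[[0,0,0],[0,0,0]],[[0,0,-0.004],[0,0,0]],[[0,0,-0.012],[0,0,0]],[[0,0,-0.022],[0,0,0]]]' 0 70
python3 -c "
from h import *
go(0.58,0.37,0.17,84.8)
from bench import readout; s=readout.observe(); print(s['contact_force'],s['width'])"
```

```text
t: 31.25
tool_pos: [0.4793, 0.0494, 0.0259]
tool_rot: [0.0, 0.741, 0.671, 0.0]
contact_force: [-0.4, -0.5, -0.5]
width: 0.0424
shift [ 0.001  -0.001   0.0009] wz -0.001 | now [0.4793 0.0494 0.0259] ya -5.71 tilt z [ 3.e-04 -0.e+00 -1.e+00] t 31.25
[-0.44713664 -0.4573083  -0.53537894] 0.042371422347362984
t: 32.25
tool_pos: [0.4788, 0.0495, 0.048]
tool_rot: [-0.0, 0.741, 0.671, -0.0]
contact_force: [-0.5, 0.3, -3.9]
width: 0.023
shift [ 0.329   0.0687 -0.122 ] wz -15.085 | now [0.4788 0.0495 0.048 ] ya -5.71 tilt z [-7.e-04  1.e-04 -1.e+00] t 32.25
[-0.49603774  0.33381523 -3.9371585 ] 0.023025070655064754
```

The battery is held (width 23 mm, about 3.9 N). I'll lift it and carry it to the box, turning it to lie along the box's x.

```bash
python3 -m jog '[[[0,0,-0.025],[0,0,0]],[[0,0,-0.06],[0,0,0]],[[0,0,-0.095],[0,0,0]],[[0.02,0.004,-0.122],[0,0,-0.5]],[[0.06,0.012,-0.122],[0,0,-2]],[[0.11,0.022,-0.122],[0,0,-3.7]],[[0.165,0.034,-0.122],[0,0,-5.4]],[[0.22,0.045,-0.122],[0,0,-7.1]]]'
python3 -m jog '[[[0,0,0],[0,0,0]],[[0,0,0],[0,0,0]],[[0,0,0],[0,0,0]],[[0,0,0],[0,0,0]],[[0,0,0],[0,0,0]],[[0,0,0],[0,0,0]],[[0,0,0],[0,0,0]],[[0,0,0],[0,0,0]]]'
python3 - <<'E'
from h import *
go(0.576,0.362,0.17,84.8)
c=grab('wrist','16'); P=cloud(c).astype(np.float32)
E
```

```text
t: 33.25
tool_pos: [0.5461, 0.2656, 0.1703]
tool_rot: [0.0, 0.444, 0.896, 0.0]
contact_force: [1.3, -0.5, -3.4]
width: 0.0227
t: 34.25
tool_pos: [0.5458, 0.2639, 0.1698]
tool_rot: [-0.0, 0.447, 0.895, -0.0]
contact_force: [-0.8, -0.1, -3.3]
width: 0.023
shift [ 0.0604  0.0831 -0.0002] wz -7.984 | now [0.5458 0.2639 0.1698] ya 36.89 tilt z [-1.e-04 -0.e+00 -1.e+00] t 34.25
```

View pics/wrist16.png

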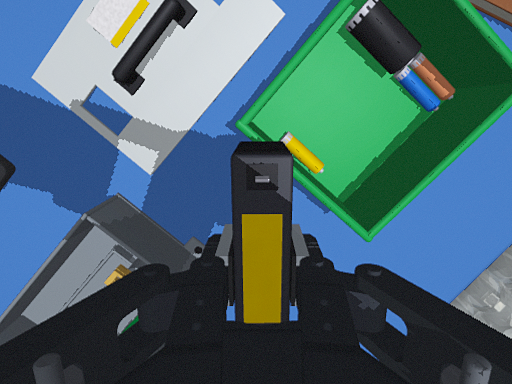

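```bash
python3 -m jog '[[[0.01,0.013,0],[0,0,-1.5]],[[0.024,0.033,0],[0,0,-3.2]],[[0.038,0.052,0],[0,0,-4.9]],[[0.05,0.069,0],[0,0,-6.6]],[[0.058,0.08,0],[0,0,-7.98]],[[0.0604,0.0831,0],[0,0,-7.98]],[[0.0604,0.0831,0],[0,0,-7.98]],[[0.0604,0.0831,0],[0,0,-7.98]]]'
python3 - <<'E'
from h import *
go(0.576,0.362,0.04,84.8)
c=grab('wrist','17'); P=cloud(c).astype(np.float32)
hsv=cv2.cvtColor(c["pixels"],cv2.COLOR_BGR2HSV)
k=(abs(hsv[...,0].astype(int)-65)<18)&(hsv[...,1]>100)&(P[...,2]>.078)&(P[...,2]<.092)
print(k.sum(),P[k].min(0),P[k].max(0))
c=grab('top','17'); crop(c,(80,130,260,270),'t17',4)
E
```

```text
t: 35.3
tool_pos: [0.5759, 0.3615, 0.1697]
tool_rot: [-0.0, 0.046, 0.999, -0.0]
contact_force: [-0.5, 0.7, -2.0]
width: 0.0226
shift [-1.000e-04  5.000e-04  1.297e-01] wz -0.019 | now [0.5759 0.3615 0.1697] ya 84.69 tilt z [-3.e-04 -3.e-04 -1.e+00] t 35.3
5832 [0.49796346 0.2835203  0.0780059 ] [0.6504382  0.4585011  0.08743387]
```

View pics/wrist17.png

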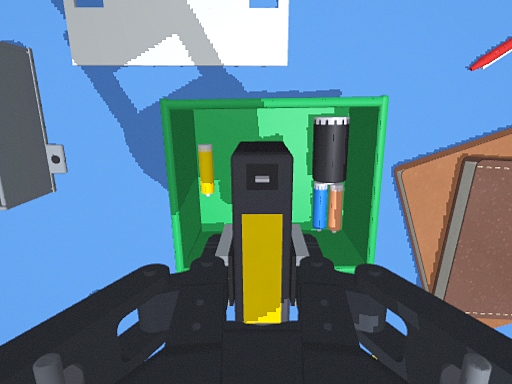

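View pics/t17.png

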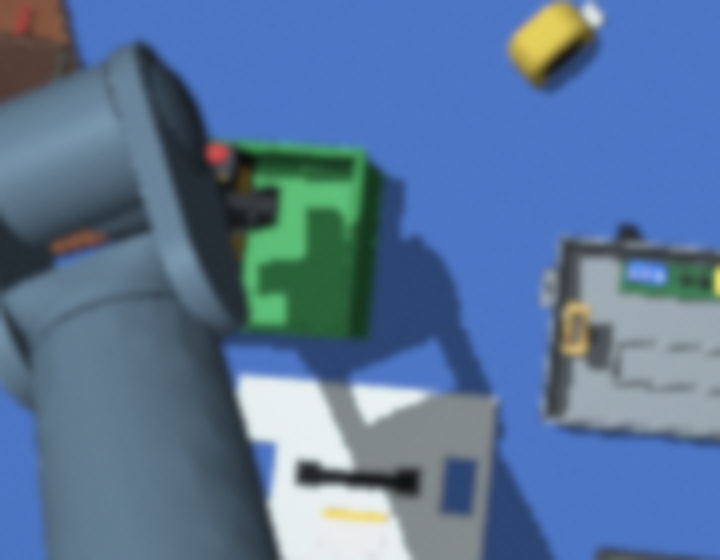

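The battery is over the box's clear middle, with margins of about 13 mm in x. I'll lower it.

```bash
python3 -m jog '[[[0,0,0.02],[0,0,0]],[[0,0,0.05],[0,0,0]],[[0,0,0.08],[0,0,0]],[[0,0,0.105],[0,0,0]],[[0,0,0.122],[0,0,0]],[[0,0,0.132],[0,0,0]],[[0,0,0.137],[0,0,0]],[[0,0,0.137],[0,0,0]]]'
python3 -m jog '[[[0,0,0],[0,0,0]],[[0,0,0],[0,0,0]],[[0,0,0],[0,0,0]],[[0,0,0],[0,0,0]],[[0,0,-0.02],[0,0,0]],[[0,0,-0.05],[0,0,0]],[[0,0,-0.09],[0,0,0]],[[0,0,-0.14],[0,0,0]]]' 0.5
python3 - <<'E'
from h import *
go(0.45,0.15,0.25,84.8)
c=grab('wrist','18')
E
```

```text
t: 36.4
tool_pos: [0.5763, 0.3622, 0.0332]
tool_rot: [0.0, 0.046, 0.999, 0.0]
contact_force: [0.5, -0.9, -3.7]
width: 0.0228
t: 37.4
tool_pos: [0.5756, 0.3619, 0.1747]
tool_rot: [-0.0, 0.046, 0.999, -0.0]
contact_force: [1.2, 0.5, 0.9]
width: 0.043
shift [ 0.1058 -0.2225 -0.0752] wz -0.004 | now [0.5756 0.3619 0.1747] ya 84.77 tilt z [-5.e-04 -2.e-04 -1.e+00] t 37.4
```

View pics/wrist18.png

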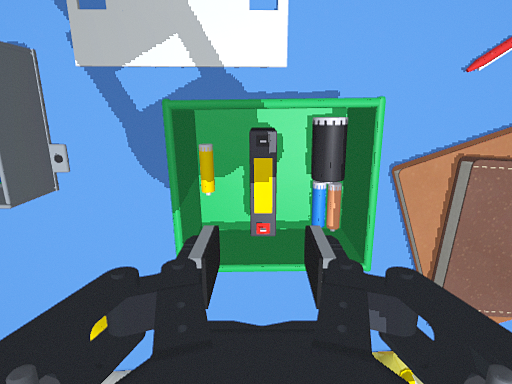

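The battery stands in the box at (263,180). I'll retreat to the start area so the top camera sees everything.

```bash
python3 -m jog '[[[0,0,-0.03],[0,0,0]],[[0.03,0.02,-0.05],[0,0,0]],[[0.08,0.05,-0.06],[0,0,0]],[[0.13,0.08,-0.06],[0,0,0]],[[0.18,0.113,-0.06],[0,0,0]],[[0.23,0.145,-0.06],[0,0,0]],[[0.27,0.17,-0.06],[0,0,0]],[[0.29,0.183,-0.06],[0,0,0]]]'
python3 - <<'E'
from h import *
c=grab('top','19'); P=cloud(c).astype(np.float32)
def rep(name,u0,v0,u1,v1,z0,z1):
    Q=P[v0:v1,u0:u1].reshape(-1,3); Q=Q[(Q[:,2]>z0)&(Q[:,2]<z1)]
    print(name,len(Q),cv2.minAreaRect(np.ascontiguousarray(Q[:,:2])),np.percentile(Q[:,2],[5,50,95]).round(4))
rep("tape",200,120,235,155,0.03,0.08)
rep("filter",255,105,292,145,0.07,0.12)
rep("carton",290,235,335,280,0.03,0.06)
rep("tbar",340,170,390,220,0.115,0.16)
w=((cv2.cvtColor(c["pixels"],cv2.COLOR_BGR2HSV)[...,1]<40)&(c["pixels"].min(2)>190)).astype(np.uint8); w[:, 240:]=0; w[:215]=0; w[305:]=0
print("cover z",np.percentile(P[...,2][w>0],[2,50,98]),w.sum())
cv2.imwrite('pics/t19.png',cv2.resize(c["pixels"][90:330,40:430],None,fx=2.05,fy=2.05,interpolation=cv2.INTER_CUBIC))
go(0.284,0.585,0.23,84.8)
E
```

```text
t: 38.45
tool_pos: [0.3017, 0.5722, 0.2344]
tool_rot: [0.0, 0.044, 0.999, 0.001]
contact_force: [0.3, 0.1, -0.8]
width: 0.0428
tape 248 ((0.7327489852905273, 0.15204022824764252), (0.03398151695728302, 0.06451545655727386), 44.393287658691406) [0.0358 0.0564 0.0633]
filter 386 ((0.7713910341262817, -0.020495988428592682), (0.0652611032128334, 0.061753492802381516), 61.29153060913086) [0.0793 0.0923 0.0975]
carton 587 ((0.3656497895717621, -0.13797608017921448), (0.08520430326461792, 0.06029047071933746), 28.869552612304688) [0.0383 0.0423 0.0461]
tbar 140 ((0.5632672905921936, -0.30684080719947815), (0.06812261790037155, 0.015203707851469517), 3.810039520263672) [0.1178 0.1293 0.1334]
cover z [0.00395551 0.00929653 0.01489061] 2316
shift [0.0171 0.0103 0.0044] wz 0.034 | now [0.3001 0.5733 0.2343] ya 85.0 tilt z [-2.0e-04  2.5e-03 -1.0e+00] t 38.5
```

View pics/t19.png

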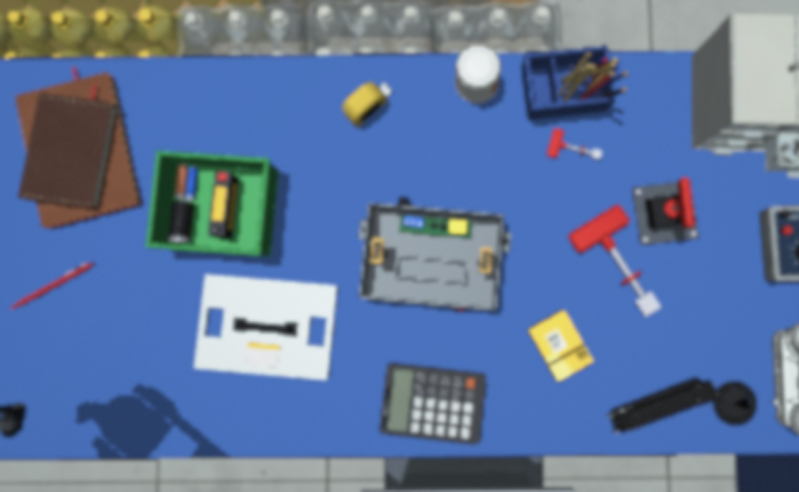

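All in place: the cover is flat (plate at 9 mm), the battery is in the box, the key is upright, and the bystanders haven't moved. One last numeric check on the screw angles before handing in.

Run:
```python
from h import *
for nm in ["wrist15","top19"]:
    c=ld(nm); hsv=cv2.cvtColor(c["pixels"],cv2.COLOR_BGR2HSV)
    m=((hsv[...,0]>12)&(hsv[...,0]<24)&(hsv[...,1]>110)&(hsv[...,2]>60)).astype(np.uint8)
    n,l,st,_=cv2.connectedComponentsWithStats(m)
    for i in range(1,n):
        v,u=np.nonzero(l==i)
        if len(u)<12: continue
        W=np.array([onz(c,a,b,0.083)[:2] for a,b in zip(u,v)],np.float32)
        if abs(W.mean(0)-[.4956,.0487]).max()<.1: print(nm,len(u),cv2.minAreaRect(W))
from bench import env,readout
print(readout.observe()["qd"].round(3) if hasattr(readout.observe()["qd"],'round') else readout.observe()["qd"])
```

```text
wrist15 14 ((0.4862945079803467, 0.1320188045501709), (0.006776339374482632, 2.1391315385699272e-08), 84.3382568359375)
wrist15 710 ((0.5051001310348511, 0.1264025866985321), (0.012119346298277378, 0.029728185385465622), 84.27046203613281)
wrist15 109 ((0.5017849206924438, 0.118895523250103), (0.007335931062698364, 0.03555233031511307), 73.01158905029297)
wrist15 25 ((0.48514366149902344, 0.05116061493754387), (0.01578623242676258, 2.7706846594810486e-08), 84.8719482421875)
wrist15 696 ((0.4885812997817993, -0.020967882126569748), (0.015844162553548813, 0.034748680889606476), 84.3806381225586)
wrist15 24 ((0.5019906163215637, -0.02500138245522976), (0.002391793532297015, 0.00760648725554347), 84.38844299316406)
[-0.046 -0.003  0.006 -0.017 -0.001 -0.059]
```

Both heads measure 84.3° + 90° = -5.7°, the case's own yaw, so both screws are at 1.40 rad. Handing in.

```bash
python3 -m jog '[[[0,0,0],[0,0,0]],[[0,0,0],[0,0,0]],[[0,0,0],[0,0,0]],[[0,0,0],[0,0,0]],[[0,0,0],[0,0,0]],[[0,0,0],[0,0,0]],[[0,0,0],[0,0,0]],[[0,0,0],[0,0,0]]]'; python3 -c "
from bench import env
print(env.close_job())"
```

```text
t: 39.5
tool_pos: [0.3038, 0.5707, 0.2328]
tool_rot: [-0.0, 0.046, 0.999, -0.0]
contact_force: [-1.0, -0.8, -0.2]
width: 0.0429
the job is handed in; nothing more can be done
None
```

The job is done and was handed in at 39.5 s of the 72 s. With the red key I turned both brass screws anticlockwise to their stops and put the key back upright in its stand. I then lifted the cover off and laid it flat on the bare counter with the handle up, and released the battery in the middle of the take-back box.

- **Screws:** the torque rose from about 0.1 to 0.3 N m at each stop. Both heads then measured -5.7°, the same as the case's own angle, so they are fully released.
- **Cover and key:** the cover's plate measures 9 mm above the counter, as it should when flat. The key's T-bar is back within 1 mm of where it started, at its original height.
- **Bystanders:** the oil filter, tape measure and carton are within about 1 mm of where they began.
- **Look-alike keys:** two look-alike keys that stood loose at the start fell over early on and now lie on the counter. The small one was down by 3.2 s, before I touched anything. I first saw the large one lying down after my first moves near it and took it to have fallen by itself too, but I have no picture of it falling.

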